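# Tamp the spacer blocks level in the sprung bin

## Task

The five wooden spacer blocks in the small sprung bin stand at uneven heights. Take the steel press weight by its knob and tamp them with its flat underside, pressing steadily and without ever bearing down hard or striking (keep it under about 3 kg of push, 30 N), until every block sits fully down on the bin floor and the row is level. Then stand the weight back on the middle of its press board; touch the blocks only with the weight, and leave the clip, the spool and the stamp alone.

Things in the scene. Friction and masses are not known exactly. Their poses are not given: they have to be found in the camera images.
- bin: Fixed open grey metal bin, 74 x 173 x 34 mm outside; origin on its underside, below the centre of the row; x across the row, y along it, z up. Inside 66 mm wide, floor 6 mm thick, walls 4 mm. Inner face of the end wall at y = -65 mm; at y = +65 mm an aluminium follower plate (8 mm thick, below the rim) is pushed towards -y by springs with about 23 N.
- bin_floor (a point): Centre of the row on the bin floor's upper face, 6 mm above the bin's origin; axes as the bin's. The follower pinches the row, so friction holds each block at its height: it sinks only when pressed with 13 to 22 N and stays where it is left. A fully seated block's top is 36 mm above this point, 8 mm above the rim, so the weight never enters the bin.
- press_board: Thin dark pressing board lying fixed on the table, 140 x 190 x 9 mm, origin at the centre of its underside; the press weight starts on it.
- weight_center (a point): Press weight, half-way up (26.5 mm above its underside), on its vertical axis: a plain grey steel block 55 (x) x 60 (y) x 30 mm high with flat underside and a round brass knob on top, 20 mm in diameter, from 30 to 53 mm above the underside; mass about 0.8 kg. Its axes are the block's.
- press_weight: The same press weight; origin at the centre of its underside.
- binder_clip: Black binder clip, 40 x 41 x 47 mm, bystander; origin at its underside.
- thread_spool: Wooden spool of white thread, 47 mm in diameter, 60 mm high, bystander; origin at its underside.
- rubber_stamp: Wooden hand stamp, 36 x 40 x 74 mm, bystander; origin at its underside.
- block_0_top (a point): Centre of the top face of a light wooden spacer block, 62 (x, across the row) x 26 (y, along the row) x 36 mm high; the five lie side by side in the row, in any order, 26 mm apart, none to 12 mm above their seated height at the start.
- block_0: The same block; origin at the centre of its underside.
- block_1_top (a point): Centre of the top face of a light wooden spacer block, 62 (x, across the row) x 26 (y, along the row) x 36 mm high; the five lie side by side in the row, in any order, 26 mm apart, none to 12 mm above their seated height at the start.
- block_1: The same block; origin at the centre of its underside.
- block_2_top (a point): Centre of the top face of a light wooden spacer block, 62 (x, across the row) x 26 (y, along the row) x 36 mm high; the five lie side by side in the row, in any order, 26 mm apart, none to 12 mm above their seated height at the start.
- block_2: The same block; origin at the centre of its underside.
- block_3_top (a point): Centre of the top face of a light wooden spacer block, 62 (x, across the row) x 26 (y, along the row) x 36 mm high; the five lie side by side in the row, in any order, 26 mm apart, none to 12 mm above their seated height at the start.
- block_3: The same block; origin at the centre of its underside.
- block_4_top (a point): Centre of the top face of a light wooden spacer block, 62 (x, across the row) x 26 (y, along the row) x 36 mm high; the five lie side by side in the row, in any order, 26 mm apart, none to 12 mm above their seated height at the start.
- block_4: The same block; origin at the centre of its underside.
Things that resemble listed ones, but are neither listed nor needed, are in the scene too. There is more than one size of the press_board; the job needs the middle-sized.

How it is judged:
By the outcome, as a careful person would: the job done as asked, in the order asked, and still so for the second after the job is handed in, with the robot touching nothing.
It also fails if it takes over 67 s, if anything falls off the work surface, if the arm or the gripper's body presses on something with over 40 N, if the wrist force passes 120 N, or if a joint passes its speed limit or range.

## Robot

A 7-joint arm with a two-finger parallel gripper is mounted at the origin on the work surface; the furniture and walls round the work are solid. World frame = base frame: x ahead of the robot, y to its left, z up, the work surface at z = 0. Lengths are in m, angles in degrees, forces in N, time in s.
With the tool pointing down it reaches from about 0.425 to 0.875 m from the base axis. Payload 4.7 kg.
Tool frame: the origin (TCP) lies at the very end of the fingers, on their centre line; the grasp point (between the pads) lies robot.grip_point_offset behind it (robot.grip_point_offset is the distance from the TCP to the grasp point, in m); z points along the fingers, y is the direction in which the jaws open and shut (so a half turn about z gives the same grasp; the last joint's range is limited). The gripper opens to 87 mm and grips with 3 to 60 N. Pads are 19 mm wide; open, the fingers measure 117 mm over their backs; the gripper's body (75 mm by 190 mm) begins 51 mm behind the grasp point.
Start: joints at [77.47, 18.392, -4.016, 83.108, 1.295, 78.541, -3.26], TCP at [0.15, -0.632, 0.223] pointing down, gripper open.
Joint ranges: [-163.93, 163.93], [-17.29, 119.83], [-79.2, 71.16], [3.27, 140.29], [-89.18, 269.18], [5.43, 117.66], [-154.24, 154.24]. Speed limits (degrees/s): [147.25, 147.25, 180, 180, 180, 180, 180].

## Interface

Orientations are given as [roll, pitch, yaw] about the fixed x, y, z axes, in that order (R = Rz(yaw) Ry(pitch) Rx(roll)).
In Python, from cell import get_state, read_camera, ticket, robot gives the robot as it stands.
- The arm moves only by the tool carry_out, never from a script. Its argument "plan" is a list of rows, each a list of 7 numbers: the shift along the tool's x, y, z in m, then the turn, a rotation vector about the tool's x, y, z in rad, then the closure, from -1 (fully open) to 1 (shut). A call has 1 to 8 rows; each row shifts and turns the pose as measured when the row begins, along the tool's axes as they then stand; what a row does not reach is not made up. A row lasts 1/8 s, in which the tool goes at most 62.5 mm and 10.7 degrees, less where a joint would pass 70% of its speed; a pose out of reach is approached as far as the arm can. A call with a gripper value outside its range is refused whole. The fingers move at their own pace and stop on an object; "force" is the grip in N (left out, the last holds). Time passes only in rows, so rows that do not move let the fingers close. It gives the time, the measured TCP pose, the force and the opening at its end, in the units of the state.
- get_state(): the state, without advancing time (a new reading comes with each control period).
- read_camera(name): name is "scene" or "side" or "wrist"; returns a dict with "pixels" (420x560x3 uint8, red, green, blue), "fovy" (degrees; the focal length in pixels is half the picture's height over the tangent of half this angle, whatever the lens; pixels are square), "cx", "cy" (the principal point, pixels), "k1" (the pictures are not rectified: a ray, as slopes to the right and down, at radius r is drawn at 1 + k1 r^2 times it, then the intrinsics apply), "T" (4x4, takes a point from camera to world coordinates); the wrist camera has in their place "mount" (4x4, takes a point from camera to tool coordinates, whose origin is the TCP and whose axes are the flange's). Camera axes: x right, y down, z forward; pixel columns grow to the right and rows downward; lengths in m; the calibration is good to about 2 mm. A picture is of the moment at which its call begins: read the wrist's pose just before it. There is no depth.
- ticket.close_job(): hands the job in, once; it reports no verdict.
The state is a dict: "t": time; "joints": joint angles; "qvel": joint speeds; "joint_efforts": joint torques, N m; "position": TCP position; "tcp_rot": TCP orientation; "force": force on the tool from outside, world axes, zero at the start; "wrist_torque": the same for the moment, N m; "grip_width": finger opening in m.
Only numpy, scipy, OpenCV 4.12 (cv2) and the standard library are available. Lean on these libraries where they do the work, as an engineer would, in place of code of your own. Each camera call takes 0.05 s, during which the arm holds its last target. There are 200 camera calls.

## Working session

There is one attempt and no reset: what is moved stays moved. The work goes in short steps, Python scripts to look and compute and a tool call to move; the robot and the scene stay as the last step left them, time stands still between calls to the robot, and variables do not carry over. Pictures are saved under pics/ and viewed, about 8 in all and at most 12, crops included, and the job is handed in when it is done.

Besides the shell and the picture viewer there is one more tool, called after "Emit:" by a JSON object that holds its "fn" and its "kwargs", one argument or row to a line. carry_out: Moves the arm, as the interface text tells. Its arguments: {"type":"object","properties":{"plan":{"type":"array"},"force":{"type":"number"}},"required":["plan"]}

```bash
ls; mkdir -p pics; python3 - <<'E'
from cell import *
import cv2,numpy as np
s=get_state();print(s); print(robot if not callable(robot) else '', getattr(robot,'grip_point_offset',None))
for n in ["scene","side"]:
    c=read_camera(n);cv2.imwrite(f"pics/{n}0.png",c["pixels"][:,:,::-1])
    print(n,{k:(np.round(v,4).tolist() if k!="pixels" else 0) for k,v in c.items()})
c=read_camera("wrist");cv2.imwrite("pics/wrist0.png",c["pixels"][:,:,::-1]);print({k:(np.round(v,4).tolist() if k!="pixels" else 0) for k,v in c.items()})
E
```

```text
pics
{'t': 0.0, 'joints': array([77.47075116, 18.43895549, -4.01496337, 83.17561914,  1.29505408,
       78.54242645, -3.25950476]), 'qvel': array([-0.05111837, -0.07975578,  0.01033243, -0.03212503, -0.09012399,
       -0.13526714,  0.0425365 ]), 'joint_efforts': array([-5.73328562e-04, -4.91291463e+01, -4.04273076e-01, -3.12535286e+01,
       -6.39813929e-02,  4.36455267e-02,  1.65322999e-04]), 'position': array([ 0.14975354, -0.63192733,  0.22145636]), 'tcp_rot': array([-1.79888247e+02,  6.12711650e-03,  1.33389873e+01]), 'force': array([-0.92095911, -0.30680165,  0.69781772]), 'wrist_torque': array([-0.04710452, -0.00791834, -0.03053255]), 'grip_width': 0.08708155327134265}
<Robot object at 0x7fa258df7a10> 0.0187
scene {'pixels': 0, 'fovy': 52.1292, 'cx': 277.907, 'cy': 211.8259, 'k1': -0.0433, 'T': [[-0.6567, -0.4307, 0.619, -0.3093], [-0.7541, 0.3645, -0.5464, 0.6389], [0.0097, -0.8256, -0.5642, 0.7648], [0.0, 0.0, 0.0, 1.0]]}
side {'pixels': 0, 'fovy': 51.2158, 'cx': 275.8563, 'cy': 207.9294, 'k1': -0.0716, 'T': [[-0.9889, -0.064, 0.1338, 0.3568], [-0.1477, 0.5048, -0.8505, 0.7687], [-0.0131, -0.8609, -0.5087, 0.5626], [0.0, 0.0, 0.0, 1.0]]}
{'pixels': 0, 'fovy': 64.2115, 'cx': 280.7213, 'cy': 205.8891, 'k1': -0.0478, 'mount': [[-0.0013, -0.9616, -0.2746, 0.0755], [1.0, -0.0012, -0.0008, 0.0], [0.0004, -0.2746, 0.9616, -0.1624], [0.0, 0.0, 0.0, 1.0]]}
```

View pics/scene0.png

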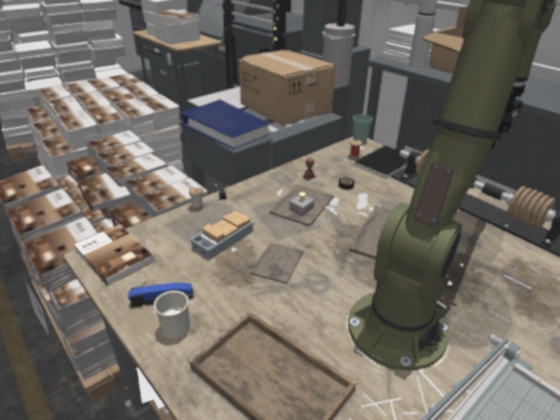

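View pics/side0.png

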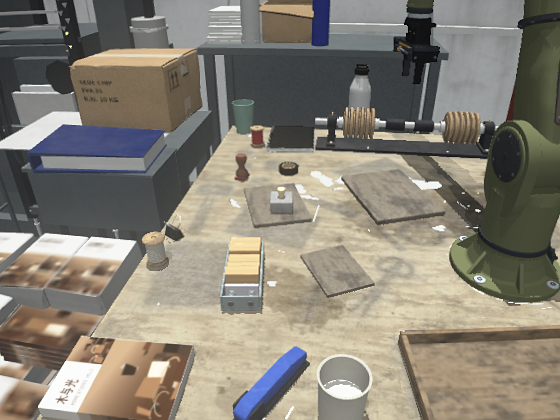

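Scene view: bin at (222,234) and weight on its board at (302,203). In the side view the bin is at (243,275), the weight at (282,200), the middle-sized board at (278,205), the small board at (337,270) and the large one at (392,195).

```bash
cat > h.py <<'E'
from cell import *
import cv2,numpy as np
from scipy.spatial.transform import Rotation as R
def cam(n):
    s=get_state(); c=read_camera(n)
    if n=="wrist":
        T=np.eye(4);T[:3,:3]=R.from_euler('xyz',s["tcp_rot"],degrees=True).as_matrix();T[:3,3]=s["position"]; c["T"]=T@c["mount"]
    c["f"]=c["pixels"].shape[0]/2/np.tan(np.radians(c["fovy"])/2)
    c["K"]=np.array([[c["f"],0,c["cx"]],[0,c["f"],c["cy"]],[0,0,1]]); c["d"]=np.array([c["k1"],0,0,0.])
    return c
def rays(c,uv):
    p=cv2.undistortPoints(np.array(uv,float).reshape(-1,1,2),c["K"],c["d"])[:,0]
    return np.c_[p,np.ones(len(p))]@c["T"][:3,:3].T
def onplane(c,uv,z):
    d=rays(c,uv);o=c["T"][:3,3]
    return o+d*((z-o[2])/d[:,2])[:,None]
def tri(c1,u1,c2,u2):
    A=np.zeros((3,3));b=np.zeros(3)
    for c,u in((c1,u1),(c2,u2)):
        d=rays(c,[u])[0];d/=np.linalg.norm(d);P=np.eye(3)-np.outer(d,d);A+=P;b+=P@c["T"][:3,3]
    return np.linalg.solve(A,b)
def proj(c,X):
    Ti=np.linalg.inv(c["T"]);return cv2.projectPoints(np.array(X,float).reshape(-1,1,3),cv2.Rodrigues(Ti[:3,:3])[0],Ti[:3,3],c["K"],c["d"])[0][:,0]
def save(c,n): cv2.imwrite(f"pics/{n}.png",c["pixels"][:,:,::-1])
E
python3 - <<'E'
from h import *
a=cam("scene");b=cam("side")
print("knob",tri(a,(301,195),b,(282,187)))
print("boards mid",onplane(b,[(245,187),(305,184),(311,222),(251,226)],.009))
print("small",onplane(b,[(302,257),(342,246),(374,283),(328,296)],.009))
print("large",onplane(b,[(342,183),(402,164),(443,208),(376,222)],.009))
print("bin rim side",onplane(b,[(221,306),(262,306),(264,243),(229,243)],.034))
o=np.vstack([cv2.resize(c["pixels"][y:y+105,x:x+140],None,fx=5,fy=5,interpolation=3)[:300 if 0 else 525] for c,x,y in((a,180,170),)])
o2=cv2.resize(b["pixels"][165:320,200:320],None,fx=3.8,fy=3.8,interpolation=3)
o=cv2.resize(o,None,fx=.49,fy=.49)
p=np.zeros((600,800,3),np.uint8);p[:o.shape[0],:o.shape[1]]=o;p[:o2.shape[0],344:344+o2.shape[1]]=o2[:,:456]
cv2.imwrite("pics/crop.png",p[:,:,::-1])
E
```

```text
knob [ 0.48579618 -0.15730128  0.06512615]
boards mid [[ 0.6018716  -0.25663701  0.009     ]
 [ 0.44238689 -0.2940974   0.009     ]
 [ 0.41078349 -0.10296506  0.009     ]
 [ 0.54760463 -0.06793272  0.009     ]]
small [[ 0.41853183  0.03536266  0.009     ]
 [ 0.33660251 -0.01487074  0.009     ]
 [ 0.27291691  0.10033713  0.009     ]
 [ 0.35903025  0.14846929  0.009     ]]
large [[ 0.34228588 -0.31265333  0.009     ]
 [ 0.16640215 -0.45963372  0.009     ]
 [ 0.09016529 -0.20883596  0.009     ]
 [ 0.25915853 -0.12222009  0.009     ]]
bin rim side [[0.54076944 0.22670335 0.034     ]
 [0.47043793 0.21693545 0.034     ]
 [0.49916843 0.03057384 0.034     ]
 [0.57198624 0.04016876 0.034     ]]
```

View pics/crop.png

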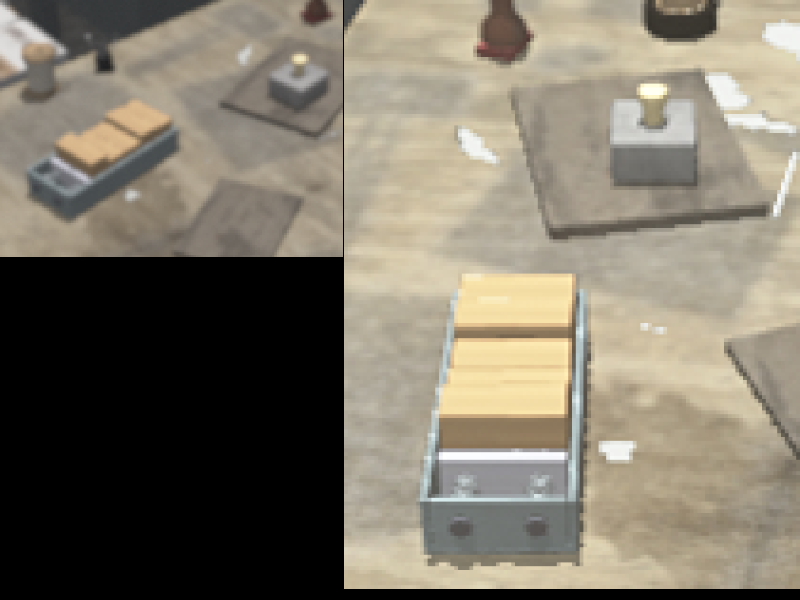

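The crop shows the weight with its knob upright on the middle-sized board, a little off its centre. The springs and follower are at the bin's near end (+y, world y≈0.22), and the blocks are uneven. I'll move closer to use the wrist view.

Emit:
{"fn": "carry_out", "kwargs": {
  "plan": [
    [0.03,-0.027,-0.03,0,0,0,-1],
    [0.044,-0.0385,-0.01,0,0,0,-1],
    [0.044,-0.0385,0,0,0,0,-1],
    [0.044,-0.0385,0,0,0,0,-1],
    [0.044,-0.0385,0,0,0,0,-1],
    [0.044,-0.0385,0,0,0,0,-1],
    [0.044,-0.0385,0,0,0,0,-1],
    [0.044,-0.0385,0,0,0,0,-1]
  ],
  "force": 10
}}

```text
t: 1.25
position: [0.4152, -0.2596, 0.2621]
tcp_rot: [179.9, 0.0, 12.7]
force: [0.0, -0.1, 0.1]
grip_width: 0.087
```

```bash
cat >> h.py <<'E'
def delta(target,yaw=None):
    s=get_state();M=R.from_euler('xyz',s["tcp_rot"],degrees=True)
    d=M.inv().apply(np.array(target)-s["position"])
    w=np.zeros(3)
    if yaw is not None: w=(M.inv()*R.from_euler('xyz',[180,0,yaw],degrees=True)).as_rotvec()
    print("t",round(s["t"],2),"pos",s["position"].round(4),"rot",s["tcp_rot"].round(2),"F",s["force"].round(2),"d",d.round(4),"w",w.round(4))
E
python3 -c "
from h import *
delta([.486,-.157,.24],9)"
```

```text
t 1.25 pos [ 0.4152 -0.2596  0.2621] rot [1.7992e+02 3.0000e-02 1.2700e+01] F [ 0.01 -0.07  0.08] d [ 0.0917 -0.0845  0.0219] w [0.0014 0.0006 0.0645]
```

Emit:
{"fn": "carry_out", "kwargs": {
  "plan": [
    [0.046,-0.042,0.01,0,0,0.03,-1],
    [0.046,-0.042,0.01,0,0,0.03,-1],
    [0,0,0,0,0,0,-1]
  ]
}}

```text
t: 1.62
position: [0.4895, -0.1536, 0.2431]
tcp_rot: [179.9, -0.2, 9.7]
force: [-0.9, -0.3, 0.8]
grip_width: 0.0873
```

```bash
python3 -c "
from h import *
delta([.486,-.157,.24],9)
c=cam('wrist');save(c,'w1')
import pickle;pickle.dump(c,open('w1.pkl','wb'))"
```

```text
t 1.62 pos [ 0.4895 -0.1536  0.2431] rot [ 1.7987e+02 -1.5000e-01  9.6600e+00] F [-0.88 -0.26  0.83] d [-0.004   0.0028  0.0031] w [ 0.0022 -0.0026  0.0116]
```

View pics/w1.png

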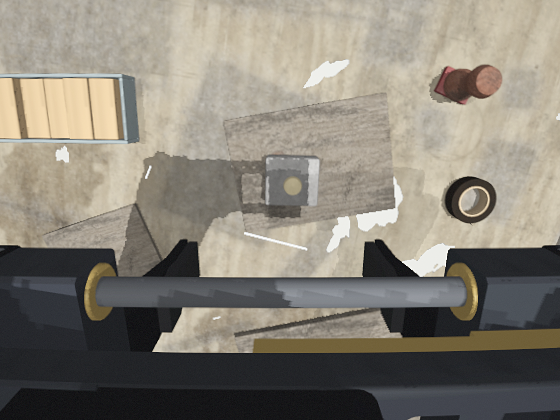

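Wrist view: knob at (292,186), weight block about (265–320, 155–207), and board corners (224,121), (386,93), (394,208) and (246,233). The bin's −y end is at the left, at about (138,75)–(138,142).

```bash
python3 - <<'E'
from h import *
import pickle;c=pickle.load(open('w1.pkl','rb'))
B=onplane(c,[(224,121),(386,93),(394,208),(246,233)],.009);print(B.round(4),B.mean(0).round(4),np.linalg.norm(B-np.roll(B,-1,0),axis=1))
for i in range(4):
    d=B[(i+1)%4]-B[i];print(np.degrees(np.arctan2(d[1],d[0])))
print("knob",onplane(c,[(292.5,186)],.062))
print("bin end",onplane(c,[(124,75),(137,75),(137,142),(124,138)],.034))
p=cv2.resize(c["pixels"][145:220,245:345],None,fx=8,fy=8,interpolation=2)
p=np.clip(p*1.6,0,255).astype(np.uint8)
cv2.imwrite("pics/w1c.png",p[:,:,::-1])
E
```

```text
[[ 0.5424 -0.0785  0.009 ]
 [ 0.6042 -0.2558  0.009 ]
 [ 0.4736 -0.2992  0.009 ]
 [ 0.4106 -0.1228  0.009 ]] [ 0.5077 -0.1891  0.009 ] [0.18767457 0.13761584 0.18733273 0.13903305]
-70.78888585019668
-161.60702734658557
109.64598625426441
18.544421585307592
knob [[ 0.49113911 -0.16602026  0.062     ]]
bin end [[0.57403593 0.02829873 0.034     ]
 [0.57613272 0.01449055 0.034     ]
 [0.50588408 0.01008987 0.034     ]
 [0.50796133 0.02476817 0.034     ]]
```

View pics/w1c.png

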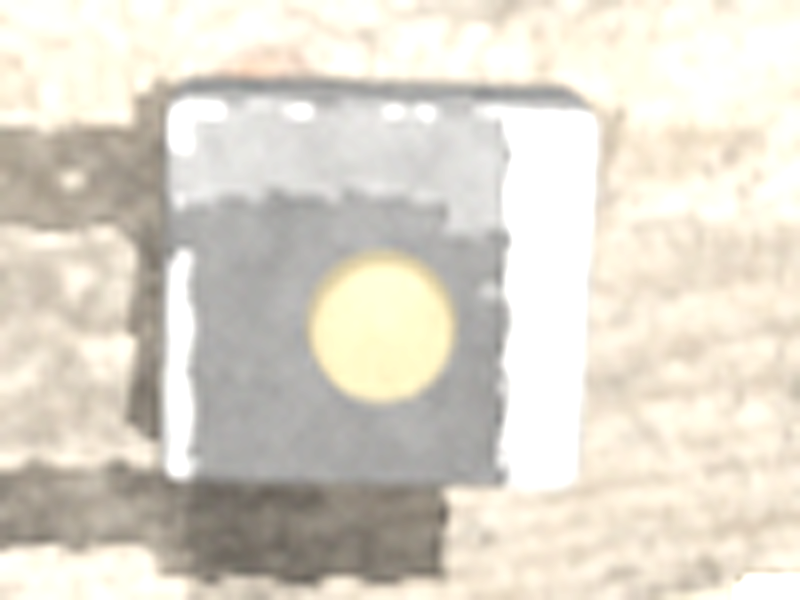

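```bash
python3 - <<'E'
from h import *
import pickle;c=pickle.load(open('w1.pkl','rb'))
z=np.array([(165,92),(598,103),(580,488),(165,481)])/8+[245,145]-.45
B=onplane(c,z,.039);print(B.round(4),B.mean(0).round(4),np.linalg.norm(B-np.roll(B,-1,0),axis=1))
for i in range(4):
    d=B[(i+1)%4]-B[i];print(np.degrees(np.arctan2(d[1],d[0])))
k=onplane(c,np.array([[382,327]])/8+[245,145]-.45,.062)[0];print("knob",k)
delta([k[0],k[1],.041],11)
E
```

```text
[[ 0.5143 -0.1324  0.039 ]
 [ 0.5227 -0.1911  0.039 ]
 [ 0.4686 -0.1993  0.039 ]
 [ 0.4598 -0.1409  0.039 ]] [ 0.4913 -0.1659  0.039 ] [0.05929682 0.05479404 0.05907767 0.05521687]
-81.85319704831775
-171.34317352877642
98.5545830667392
8.88189221110536
knob [ 0.49171151 -0.16570482  0.062     ]
t 1.68 pos [ 0.4883 -0.1567  0.2433] rot [ 1.7978e+02 -9.0000e-02  9.4300e+00] F [-0.2   0.04  0.39] d [0.0016 0.0086 0.2023] w [ 0.0039 -0.0016 -0.0274]
```

Emit:
{"fn": "carry_out", "kwargs": {
  "plan": [
    [0.001,0.004,0.05,0,0,0.016,-1],
    [0.001,0.004,0.05,0,0,0,-1],
    [0,0,0.04,0,0,0,-1],
    [0,0,0.03,0,0,0,-1],
    [0,0,0,0,0,0,-1],
    [0,0,0,0,0,0,-1]
  ]
}}

```text
t: 2.42
position: [0.4898, -0.177, 0.0715]
tcp_rot: [179.3, -0.2, 7.7]
force: [0.9, -0.2, 0.9]
grip_width: 0.0869
```

```bash
python3 - <<'E'
from h import *
delta([.4915,-.1658,.0405],8.5)
E
```

```text
t 2.42 pos [ 0.4898 -0.177   0.0715] rot [ 1.7933e+02 -1.7000e-01  7.7300e+00] F [ 0.95 -0.19  0.9 ] d [ 0.0031 -0.0112  0.0309] w [ 0.0117 -0.0028 -0.0135]
```

Emit:
{"fn": "carry_out", "kwargs": {
  "plan": [
    [0.003,-0.011,0,0.012,0,-0.013,-1],
    [0,0,0,0,0,0,-1],
    [0,0,0,0,0,0,-1]
  ]
}}

```text
t: 2.8
position: [0.4936, -0.1661, 0.075]
tcp_rot: [179.8, -0.4, 8.5]
force: [0.1, -1.1, -0.1]
grip_width: 0.0872
```

```bash
python3 - <<'E'
from h import *
delta([.4915,-.1658,.0405],8.5)
delta([.4915,-.1658,.0405],8.5)
E
```

```text
t 2.8 pos [ 0.4936 -0.1661  0.075 ] rot [179.84  -0.44   8.5 ] F [ 0.13 -1.07 -0.07] d [-0.0023 -0.0007  0.0345] w [ 0.0027 -0.0077 -0.0001]
t 2.8 pos [ 0.4936 -0.1661  0.075 ] rot [179.84  -0.44   8.5 ] F [ 0.13 -1.07 -0.07] d [-0.0023 -0.0007  0.0345] w [ 0.0027 -0.0077 -0.0001]
```

Emit:
{"fn": "carry_out", "kwargs": {
  "plan": [
    [-0.002,0,0.012,0,0.007,0,-1],
    [0,0,0.012,0,0,0,-1],
    [0,0,0.005,0,0,0,-1],
    [0,0,0,0,0,0,-1]
  ]
}}

```text
t: 3.3
position: [0.4913, -0.1664, 0.0436]
tcp_rot: [179.9, -0.8, 8.5]
force: [-0.5, 0.3, 0.7]
grip_width: 0.0871
```

```bash
python3 - <<'E'
from h import *
delta([.4915,-.1658,.0405],8.5)
E
```

```text
t 3.3 pos [ 0.4913 -0.1664  0.0436] rot [179.86  -0.82   8.5 ] F [-0.51  0.27  0.74] d [ 0.0002 -0.0006  0.0031] w [ 0.0025 -0.0143  0.    ]
```

Emit:
{"fn": "carry_out", "kwargs": {
  "plan": [
    [0,0,0.0025,0.002,-0.013,0,-1],
    [0,0,0,0,0,0,-0.3],
    [0,0,0,0,0,0,0.5]
  ],
  "force": 25
}}

```text
t: 3.68
position: [0.4919, -0.1664, 0.0412]
tcp_rot: [180.0, -0.1, 8.5]
force: [-0.4, -0.9, 0.5]
grip_width: 0.0744
```

```bash
python3 - <<'E'
from h import *
delta([.4915,-.1658,.0405],8.5);print(get_state()["grip_width"])
E
```

```text
t 3.67 pos [ 0.4919 -0.1664  0.0412] rot [ 1.7997e+02 -6.0000e-02  8.5100e+00] F [-0.43 -0.94  0.54] d [-0.0003 -0.0007  0.0007] w [ 0.0005 -0.001   0.0001]
0.07436652502100634
```

Emit:
{"fn": "carry_out", "kwargs": {
  "plan": [
    [0,0,0,0,0,0,1],
    [0,0,0,0,0,0,1],
    [0,0,0,0,0,0,1],
    [0,0,0,0,0,0,1],
    [0,0,0,0,0,0,1],
    [0,0,0,0,0,0,1],
    [0,0,0,0,0,0,1]
  ],
  "force": 60
}}

```text
t: 4.55
position: [0.492, -0.166, 0.0416]
tcp_rot: [180.0, -0.1, 8.5]
force: [0.1, -0.1, 0.4]
grip_width: 0.0168
```

Emit:
{"fn": "carry_out", "kwargs": {
  "plan": [
    [0,0,0,0,0,0,1],
    [0,0,0,0,0,0,1],
    [0,0,-0.005,0,0,0,1],
    [0,0,-0.01,0,0,0,1],
    [0,0,-0.02,0,0,0,1],
    [0,0,0,0,0,0,1]
  ]
}}

```text
t: 5.3
position: [0.4882, -0.1654, 0.0747]
tcp_rot: [-179.8, 0.3, 8.5]
force: [0.8, -0.1, -7.8]
grip_width: 0.0166
```

Emit:
{"fn": "carry_out", "kwargs": {
  "plan": [
    [0,0,-0.05,0,0,0,1],
    [0,-0.02,-0.05,0,0,0,1],
    [0.003,-0.04,-0.035,0,0,0,1],
    [0.005,-0.05,-0.02,0,0,0,1],
    [0.005,-0.05,-0.005,0,0,0,1],
    [0.004,-0.05,0,0,0,0,1],
    [0.003,-0.03,0,0,0,0,1],
    [0,0,0,0,0,0,1]
  ]
}}

```text
t: 6.3
position: [0.4685, 0.0817, 0.2337]
tcp_rot: [-179.6, 0.8, 8.4]
force: [-1.0, -0.9, -7.3]
grip_width: 0.0169
```

Emit:
{"fn": "carry_out", "kwargs": {
  "plan": [
    [0,0,0,0,0,0,1],
    [0,0,0,0,0,0,1]
  ]
}}

```text
t: 6.55
position: [0.4677, 0.08, 0.2323]
tcp_rot: [-179.7, 0.9, 8.3]
force: [0.3, -1.0, -7.8]
grip_width: 0.0168
```

```bash
python3 -c "
from h import *
delta([.47,.1,.24],8.5)
c=cam('wrist');save(c,'w2')
import pickle;pickle.dump(c,open('w2.pkl','wb'))
p=cv2.resize(c['pixels'][:300],None,fx=1.42,fy=1.42,interpolation=2);cv2.imwrite('pics/w2c.png',p[:,:,::-1])"
```

```text
t 6.55 pos [0.4677 0.08   0.2323] rot [-179.69    0.94    8.33] F [ 0.28 -1.03 -7.78] d [ 0.0051 -0.0194 -0.0077] w [-0.0055  0.0165 -0.003 ]
```

View pics/w2c.png

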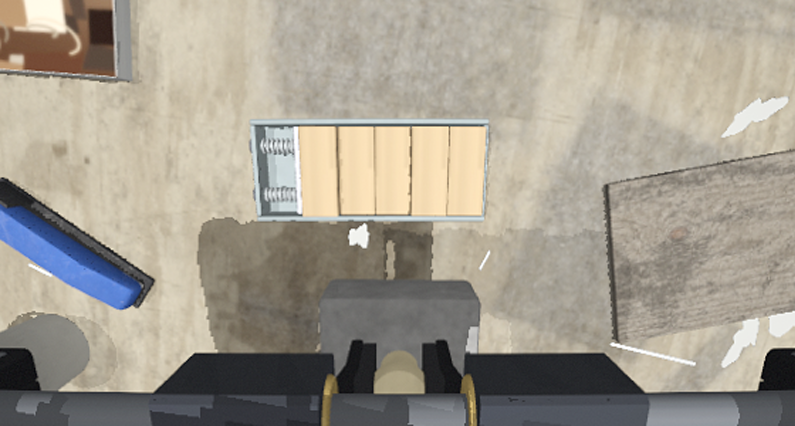

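Wrist view: the bin rim outer corners, in zoomed pixels, are (251,121), (489,121), (486,219) and (257,221). The springs are on the left (+y), and block boundaries fall near x=300, 338, 375, 411, 449 and 487. Next I'll compute the bin pose and zoom the side view for the step heights.

```bash
python3 - <<'E'
from h import *
import pickle;c=pickle.load(open('w2.pkl','rb'))
B=onplane(c,np.array([(251,121),(489,121),(486,219.5),(257,221)])/1.42-.2,.034);print(B.round(4),np.linalg.norm(B-np.roll(B,-1,0),axis=1))
for i in range(4):
    d=B[(i+1)%4]-B[i];print(np.degrees(np.arctan2(d[1],d[0])))
e=(B[1]+B[2])/2;f=(B[0]+B[3])/2;u=(f-e)/np.linalg.norm(f-e);print("yaw",np.degrees(np.arctan2(u[1],u[0]))-90,"O",e+.069*u, f-.104*u)
b=cam("side");a=cam("scene")
p=cv2.resize(b["pixels"][228:312,212:272],None,fx=7,fy=7,interpolation=2)
q=cv2.resize(a["pixels"][205:260,188:256],None,fx=5.5,fy=5.5,interpolation=2)
o=np.zeros((590,800,3),np.uint8);o[:588,:420]=p[:588];o[:q.shape[0],424:424+q.shape[1]]=q[:,:376];cv2.imwrite("pics/s2.png",o[:,:,::-1])
E
```

```text
[[0.5493 0.2009 0.034 ]
 [0.5735 0.0315 0.034 ]
 [0.5036 0.02   0.034 ]
 [0.4776 0.1919 0.034 ]] [0.17119474 0.07077616 0.17388467 0.07232335]
-81.88835353288988
-170.70612349248947
98.62301699318843
7.142932916025626
yaw 8.369324839262902 O [0.52851192 0.09400221 0.034     ] [0.52857916 0.09354512 0.034     ]
```

View pics/s2.png

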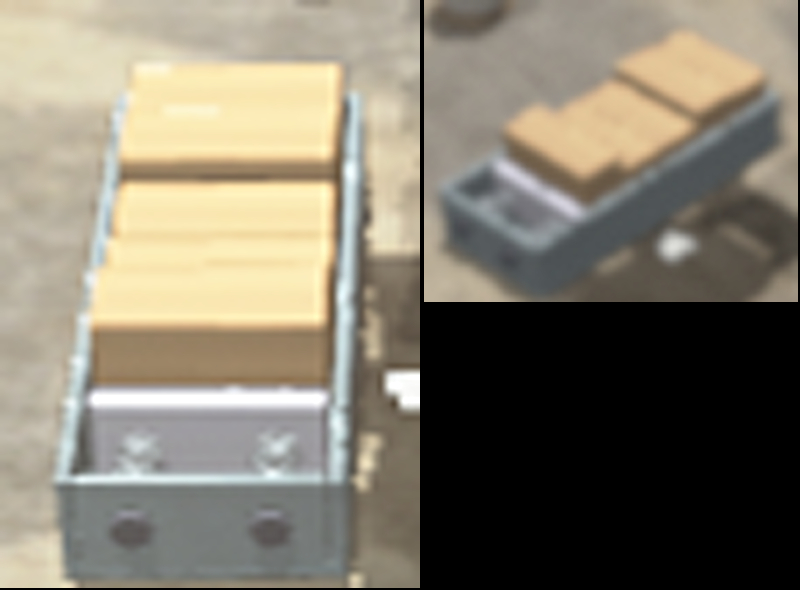

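```bash
cat >> h.py <<'E'
O=np.array([.5285,.094,0]);YB=8.4
ex=np.array([np.cos(np.radians(YB)),np.sin(np.radians(YB)),0]);ey=np.array([-ex[1],ex[0],0])
def binp(p): p=np.array(p)-O; return np.array([p@ex,p@ey,p[2]])
def at(y,z,x=0,yaw=8.4): delta(O+ex*x+ey*y+[0,0,z],yaw); print("bin frame",binp(get_state()["position"]).round(4))
def yplane(c,uv,y):
    d=rays(c,[uv])[0];o=c["T"][:3,3];t=(y-(o-O)@ey)/(d@ey);return binp(o+d*t)
E
python3 - <<'E'
from h import *
b=cam("side")
for n,(u,v),y in [("b5 front",(210,325),.065),("foll front?",(210,392),.065),("b2 front",(230,162),-.013),("b1 rear",(235,64),-.065),("b3 rear hidden by b2? (base of b2 face)",(230,183),-.013),("b3/4 step",(225,237),.013),("b4/5 rear b5",(215,268),.039)]:
    print(n,(yplane(b,(212+u/7-.4,228+v/7-.4),y)*1000).round(1))
at(-.07,.085)
E
```

```text
b5 front [-0.8 65.  52. ]
foll front? [ 0.4 65.  29.3]
b2 front [ -0.9 -13.   47.7]
b1 rear [  1.  -65.   45.8]
b3 rear hidden by b2? (base of b2 face) [ -0.5 -13.   40.3]
b3/4 step [-0.8 13.  40.9]
b4/5 rear b5 [-0.3 39.  50.5]
t 6.75 pos [0.468  0.0801 0.2327] rot [-179.68    0.9     8.32] F [-0.26 -0.45 -7.61] d [0.0643 0.0658 0.1464] w [-0.0056  0.0157 -0.0015]
bin frame [-0.0619 -0.0049  0.2327]
```

Seated tops should be at z≈42 mm. The estimates, counting from −y, are b1 +4, b2 +6, b3 ≈0, b4 ≈0 and b5 +10. I'll start with b5, moving above it first.

Emit:
{"fn": "carry_out", "kwargs": {
  "plan": [
    [0.02,-0.02,0.02,-0.005,0.015,0,1],
    [0.02,-0.02,0.03,0,0,0,1],
    [0.02,-0.017,0.03,0,0,0,1],
    [0,0,0.02,0,0,0,1],
    [0,0,0,0,0,0,1],
    [0,0,0,0,0,0,1]
  ]
}}

```text
t: 7.5
position: [0.5239, 0.1417, 0.1309]
tcp_rot: [180.0, -0.1, 7.7]
force: [0.4, 1.4, -6.4]
grip_width: 0.0171
```

```bash
python3 -c "
from h import *
at(.052,.09)"
```

```text
t 7.5 pos [0.5239 0.1417 0.1309] rot [ 1.7996e+02 -1.4000e-01  7.6800e+00] F [ 0.39  1.37 -6.44] d [-0.0025 -0.0041  0.0409] w [ 0.0007 -0.0024 -0.0126]
bin frame [0.0024 0.0479 0.1309]
```

Emit:
{"fn": "carry_out", "kwargs": {
  "plan": [
    [-0.002,-0.004,0.018,0,-0.002,-0.012,1],
    [0,0,0.016,0,0,0,1],
    [0,0,0,0,0,0,1],
    [0,0,0,0,0,0,1]
  ]
}}

```text
t: 8.0
position: [0.5223, 0.1446, 0.0963]
tcp_rot: [179.9, -0.2, 8.3]
force: [-0.7, -0.4, -8.2]
grip_width: 0.0167
```

```bash
python3 -c "
from h import *
at(.052,.09)"
```

```text
t 8.0 pos [0.5223 0.1446 0.0963] rot [179.88  -0.18   8.3 ] F [-0.74 -0.41 -8.21] d [-0.0013 -0.0011  0.0062] w [ 0.002  -0.0031 -0.0018]
bin frame [0.0013 0.0509 0.0963]
```

Emit:
{"fn": "carry_out", "kwargs": {
  "plan": [
    [0,0,0.003,0,0,0,1],
    [0,0,0.003,0,0,0,1],
    [0,0,0.0015,0,0,0,1],
    [0,0,0.001,0,0,0,1],
    [0,0,0.001,0,0,0,1]
  ]
}}

```text
t: 8.62
position: [0.5233, 0.1446, 0.0872]
tcp_rot: [179.9, -0.3, 8.3]
force: [0.2, 0.8, -7.4]
grip_width: 0.0167
```

Emit:
{"fn": "carry_out", "kwargs": {
  "plan": [
    [0,0,0.001,0,0,0,1],
    [0,0,0.001,0,0,0,1],
    [0,0,0.001,0,0,0,1]
  ]
}}

```text
t: 9.0
position: [0.5239, 0.1447, 0.0856]
tcp_rot: [179.8, -0.3, 8.3]
force: [-2.7, -1.8, 1.2]
grip_width: 0.0165
```

Emit:
{"fn": "carry_out", "kwargs": {
  "plan": [
    [0,0,0.001,0,0,0,1],
    [0,0,0.001,0,0,0,1]
  ]
}}

```text
t: 9.25
position: [0.5247, 0.1449, 0.0851]
tcp_rot: [179.8, -0.4, 8.3]
force: [-3.1, -1.0, 2.4]
grip_width: 0.0167
```

Emit:
{"fn": "carry_out", "kwargs": {
  "plan": [
    [-0.0005,0,0.0016,0,0,0,1],
    [-0.0005,0,0.0016,0,0,0,1]
  ]
}}

```text
t: 9.5
position: [0.5257, 0.1451, 0.0837]
tcp_rot: [179.8, -0.7, 8.3]
force: [-2.0, -1.3, 6.1]
grip_width: 0.0168
```

Emit:
{"fn": "carry_out", "kwargs": {
  "plan": [
    [-0.0005,0,0.002,0,0,0,1],
    [-0.0005,0,0.002,0,0,0,1]
  ]
}}

```text
t: 9.75
position: [0.5268, 0.1453, 0.0816]
tcp_rot: [179.7, -0.9, 8.2]
force: [-2.7, -1.4, 5.8]
grip_width: 0.0169
```

Emit:
{"fn": "carry_out", "kwargs": {
  "plan": [
    [-0.001,0,0.002,0.002,-0.008,0,1],
    [-0.001,0,0.002,0.001,-0.008,0,1],
    [-0.0005,0,0.002,0,-0.004,0,1]
  ]
}}

```text
t: 10.12
position: [0.5279, 0.1454, 0.0788]
tcp_rot: [179.9, -0.2, 8.2]
force: [-2.1, -1.8, 5.8]
grip_width: 0.0167
```

Emit:
{"fn": "carry_out", "kwargs": {
  "plan": [
    [-0.001,0,0.002,0.002,-0.008,0,1],
    [-0.001,0,0.0016,0.001,-0.004,0,1]
  ]
}}

```text
t: 10.38
position: [0.5283, 0.1455, 0.0774]
tcp_rot: [-180.0, 0.2, 8.2]
force: [-2.1, -1.9, 6.4]
grip_width: 0.0169
```

```bash
python3 -c "
from h import *
at(.052,.075);print(get_state()['wrist_torque'])"
```

```text
t 10.38 pos [0.5283 0.1455 0.0774] rot [-179.97    0.25    8.19] F [-2.07 -1.95  6.44] d [-0.0073 -0.001   0.0024] w [-0.0006  0.0043 -0.0036]
bin frame [0.0073 0.051  0.0774]
[-0.31993078  0.59492422 -0.01468466]
```

Emit:
{"fn": "carry_out", "kwargs": {
  "plan": [
    [-0.002,0,0.0018,0,0.002,0,1],
    [-0.002,0,0.0018,0,0.002,0,1]
  ]
}}

```text
t: 10.62
position: [0.5283, 0.1455, 0.0766]
tcp_rot: [-180.0, -0.4, 8.2]
force: [-0.6, -0.8, 7.8]
grip_width: 0.0168
```

Emit:
{"fn": "carry_out", "kwargs": {
  "plan": [
    [-0.002,0,0.0018,0,0,0,1],
    [-0.002,0,0.0018,0,0,0,1]
  ]
}}

```text
t: 10.88
position: [0.5283, 0.1455, 0.0761]
tcp_rot: [-180.0, -0.9, 8.1]
force: [-1.9, -1.1, 8.7]
grip_width: 0.0168
```

```bash
python3 -c "
from h import *
at(.052,.075);print(get_state()['wrist_torque'])"
```

```text
t 10.88 pos [0.5283 0.1455 0.0761] rot [-179.98   -0.94    8.15] F [-1.9  -1.13  8.71] d [-0.0074 -0.001   0.0009] w [-0.0003 -0.0163 -0.0044]
bin frame [0.0074 0.051  0.0761]
[-0.36081548  0.41814672 -0.02620466]
```

Emit:
{"fn": "carry_out", "kwargs": {
  "plan": [
    [-0.001,0,0.0022,0,-0.012,0,1],
    [-0.001,0,0.0022,0,-0.006,0,1]
  ]
}}

```text
t: 11.12
position: [0.5283, 0.1454, 0.0758]
tcp_rot: [179.9, -0.1, 8.1]
force: [-6.6, -2.5, 17.4]
grip_width: 0.0168
```

Emit:
{"fn": "carry_out", "kwargs": {
  "plan": [
    [-0.001,0,0.0026,0,-0.006,0,1],
    [-0.001,0,0.0026,0,-0.002,0,1]
  ]
}}

```text
t: 11.38
position: [0.5283, 0.1454, 0.0758]
tcp_rot: [179.7, 0.2, 8.1]
force: [-7.4, -3.2, 17.3]
grip_width: 0.0167
```

Emit:
{"fn": "carry_out", "kwargs": {
  "plan": [
    [0,0,-0.002,0,0,0,1],
    [0,0,-0.006,0.004,0,0,1],
    [-0.004,-0.011,0,0,0,0,1],
    [-0.004,-0.01,0,0,0,0,1],
    [0,0,0,0,0,0,1],
    [0,0,0,0,0,0,1]
  ]
}}

```text
t: 12.12
position: [0.5143, 0.1669, 0.0804]
tcp_rot: [-179.9, 0.4, 8.2]
force: [-0.9, 0.0, -7.8]
grip_width: 0.0171
```

```bash
python3 -c "
from h import *
at(.072,.076)"
```

```text
t 12.12 pos [0.5143 0.1669 0.0804] rot [-179.91    0.41    8.19] F [-0.85  0.01 -7.79] d [0.0034 0.0022 0.0044] w [-0.0016  0.0071 -0.0036]
bin frame [-0.0034  0.0742  0.0804]
```

Emit:
{"fn": "carry_out", "kwargs": {
  "plan": [
    [0.002,0.002,0.002,0,0.004,-0.003,1],
    [0,0,0.001,0,0,0,1],
    [0,0,0.001,0,0,0,1],
    [-0.0005,0,0.0012,0,0,0,1],
    [-0.0005,0,0.0012,0,0,0,1]
  ]
}}

```text
t: 12.75
position: [0.5189, 0.165, 0.0761]
tcp_rot: [-179.9, -0.2, 8.3]
force: [-1.3, 0.4, 3.1]
grip_width: 0.0165
```

Emit:
{"fn": "carry_out", "kwargs": {
  "plan": [
    [-0.0005,0,0.0018,0,0,0,1],
    [-0.0005,0,0.0018,0,0,0,1]
  ]
}}

```text
t: 13.0
position: [0.519, 0.1654, 0.076]
tcp_rot: [180.0, -0.3, 8.3]
force: [-2.8, -2.0, 10.6]
grip_width: 0.0172
```

```bash
python3 -c "
from h import *
at(.072,.076)"
```

```text
t 13.0 pos [0.519  0.1654 0.076 ] rot [180.    -0.29   8.3 ] F [-2.79 -1.97 10.55] d [-0.0011  0.     -0.    ] w [ 0.0001 -0.0051 -0.0017]
bin frame [0.0011 0.072  0.076 ]
```

Emit:
{"fn": "carry_out", "kwargs": {
  "plan": [
    [-0.0005,0,0.0022,0,-0.003,0,1],
    [-0.0005,0,0.0022,0,0,0,1]
  ]
}}

```text
t: 13.25
position: [0.519, 0.1657, 0.0759]
tcp_rot: [179.8, -0.2, 8.3]
force: [-4.8, -2.3, 13.0]
grip_width: 0.0169
```

Emit:
{"fn": "carry_out", "kwargs": {
  "plan": [
    [-0.0005,0,0.0024,0,-0.001,0,1],
    [-0.0005,0,0.0024,0,0,0,1]
  ]
}}

```text
t: 13.5
position: [0.519, 0.1658, 0.0758]
tcp_rot: [179.6, -0.3, 8.3]
force: [-5.0, -1.5, 13.5]
grip_width: 0.0172
```

b5 is seated, with the TCP reference at 75.8 mm, and b4 is no higher. Next is b2, with the weight over b2 and b3 only.

Emit:
{"fn": "carry_out", "kwargs": {
  "plan": [
    [0,0,-0.003,0,0,0,1],
    [0,0,-0.015,0.006,0,0,1],
    [0,0.03,-0.005,0,0,0,1],
    [0,0.03,0,0,0,0,1],
    [0,0.014,0,0,0,0,1],
    [0,0,0,0,0,0,1],
    [0,0,0,0,0,0,1]
  ]
}}

```text
t: 14.38
position: [0.5267, 0.0932, 0.0985]
tcp_rot: [-179.8, -0.0, 8.5]
force: [-1.3, 0.8, -7.2]
grip_width: 0.017
```

```bash
python3 -c "
from h import *
at(-.0065,.086)"
```

```text
t 14.38 pos [0.5267 0.0932 0.0985] rot [-1.7977e+02 -1.0000e-02  8.5200e+00] F [-1.25  0.78 -7.25] d [0.0019 0.006  0.0125] w [-0.0041 -0.0002  0.0021]
bin frame [-0.0019 -0.0005  0.0985]
```

Emit:
{"fn": "carry_out", "kwargs": {
  "plan": [
    [0.0015,0.006,0.005,-0.004,0,0.002,1],
    [0,0,0.005,0,0,0,1],
    [0,0,0,0,0,0,1],
    [0,0,0,0,0,0,1]
  ]
}}

```text
t: 14.88
position: [0.5284, 0.0904, 0.0874]
tcp_rot: [-179.9, 0.0, 8.7]
force: [-0.1, 0.2, -8.6]
grip_width: 0.0167
```

```bash
python3 -c "
from h import *
at(-.0065,.082)"
```

```text
t 14.88 pos [0.5284 0.0904 0.0874] rot [-1.7991e+02  3.0000e-02  8.6600e+00] F [-0.14  0.17 -8.62] d [0.0006 0.003  0.0054] w [-0.0016  0.0005  0.0045]
bin frame [-0.0006 -0.0036  0.0874]
```

Emit:
{"fn": "carry_out", "kwargs": {
  "plan": [
    [0,0.002,0.001,0,0,0.004,1],
    [0,0,0.0012,0,0,0,1],
    [0,0,0.0012,0,0,0,1],
    [0,0,0.0012,0,0,0,1],
    [0,0,0.0012,0,0,0,1]
  ]
}}

```text
t: 15.5
position: [0.5291, 0.0886, 0.0823]
tcp_rot: [-179.9, -0.0, 8.4]
force: [-2.9, -0.5, 1.4]
grip_width: 0.0169
```

Emit:
{"fn": "carry_out", "kwargs": {
  "plan": [
    [-0.0005,0,0.0015,0,0,0,1],
    [-0.0005,0,0.0015,0,0,0,1]
  ]
}}

```text
t: 15.75
position: [0.5297, 0.089, 0.0817]
tcp_rot: [-180.0, -0.2, 8.4]
force: [-3.0, -0.8, 5.2]
grip_width: 0.0171
```

```bash
python3 -c "
from h import *
at(-.006,.076)"
```

```text
t 15.75 pos [0.5297 0.089  0.0817] rot [-179.98   -0.2     8.43] F [-2.97 -0.76  5.19] d [-0.0005  0.0008  0.0057] w [-0.0004 -0.0036  0.0005]
bin frame [ 0.0005 -0.0052  0.0817]
```

Emit:
{"fn": "carry_out", "kwargs": {
  "plan": [
    [-0.001,0.0003,0.002,0,-0.005,0,1],
    [-0.001,0.0003,0.002,0,-0.004,0,1],
    [-0.001,0.0003,0.002,0,-0.004,0,1]
  ]
}}

```text
t: 16.12
position: [0.5309, 0.0891, 0.0801]
tcp_rot: [180.0, 0.1, 8.5]
force: [-3.2, 0.3, 7.9]
grip_width: 0.0164
```

Emit:
{"fn": "carry_out", "kwargs": {
  "plan": [
    [-0.001,0.0003,0.002,0,-0.004,0,1],
    [-0.001,0.0003,0.002,0,-0.004,0,1]
  ]
}}

```text
t: 16.38
position: [0.5315, 0.0893, 0.0792]
tcp_rot: [180.0, 0.2, 8.5]
force: [-2.6, -0.1, 7.8]
grip_width: 0.0171
```

```bash
python3 -c "
from h import *
at(-.006,.076)"
```

```text
t 16.38 pos [0.5315 0.0893 0.0792] rot [179.95   0.21   8.47] F [-2.64 -0.13  7.83] d [-0.0023  0.0009  0.0032] w [0.0008 0.0037 0.0012]
bin frame [ 0.0023 -0.0051  0.0792]
```

Emit:
{"fn": "carry_out", "kwargs": {
  "plan": [
    [-0.001,0.0003,0.0022,0.001,-0.002,0,1],
    [-0.001,0.0003,0.0022,0,-0.002,0,1],
    [-0.001,0.0003,0.0022,0,-0.002,0,1]
  ]
}}

```text
t: 16.75
position: [0.5326, 0.0895, 0.0775]
tcp_rot: [180.0, 0.1, 8.5]
force: [-3.0, -0.3, 8.6]
grip_width: 0.0166
```

Emit:
{"fn": "carry_out", "kwargs": {
  "plan": [
    [-0.001,0.0003,0.002,0,-0.002,0,1],
    [-0.001,0.0003,0.002,0,-0.002,0,1]
  ]
}}

```text
t: 17.0
position: [0.5331, 0.0895, 0.0767]
tcp_rot: [179.9, 0.0, 8.5]
force: [-2.4, -0.1, 8.9]
grip_width: 0.0168
```

Emit:
{"fn": "carry_out", "kwargs": {
  "plan": [
    [-0.001,0.0003,0.002,0,-0.002,0,1],
    [-0.001,0.0003,0.002,0,-0.002,0,1]
  ]
}}

```text
t: 17.25
position: [0.5334, 0.0894, 0.0762]
tcp_rot: [179.9, 0.0, 8.5]
force: [-5.4, -1.2, 11.9]
grip_width: 0.0169
```

```bash
python3 -c "
from h import *
at(-.006,.076)"
```

```text
t 17.25 pos [0.5334 0.0894 0.0762] rot [1.7987e+02 2.0000e-02 8.4900e+00] F [-5.41 -1.16 11.87] d [-0.0042  0.0007  0.0002] w [0.0023 0.0003 0.0017]
bin frame [ 0.0042 -0.0052  0.0762]
```

Emit:
{"fn": "carry_out", "kwargs": {
  "plan": [
    [-0.001,0.0003,0.0024,0.001,-0.002,0,1],
    [-0.001,0.0003,0.0024,0.001,-0.002,0,1]
  ]
}}

```text
t: 17.5
position: [0.5334, 0.0893, 0.0761]
tcp_rot: [179.9, 0.1, 8.5]
force: [-6.7, -1.1, 15.8]
grip_width: 0.0168
```

Emit:
{"fn": "carry_out", "kwargs": {
  "plan": [
    [-0.001,0,0.0026,0.001,-0.002,0,1],
    [-0.001,0,0.0026,0.001,-0.002,0,1]
  ]
}}

```text
t: 17.75
position: [0.5335, 0.0893, 0.0761]
tcp_rot: [179.8, 0.1, 8.5]
force: [-7.2, -2.0, 17.2]
grip_width: 0.017
```

Now b1, centred at y=−52 mm.

Emit:
{"fn": "carry_out", "kwargs": {
  "plan": [
    [0,0,-0.003,0,0,0,1],
    [0,0,-0.014,0.003,0,0,1],
    [-0.002,0.02,-0.002,0,0,0,1],
    [-0.002,0.02,0,0,0,0,1],
    [0,0.003,0,0,0,0,1],
    [0,0,0,0,0,0,1],
    [0,0,0,0,0,0,1]
  ]
}}

```text
t: 18.62
position: [0.5345, 0.047, 0.0939]
tcp_rot: [-179.8, 0.2, 8.6]
force: [0.3, 0.5, -7.7]
grip_width: 0.0167
```

```bash
python3 -c "
from h import *
at(-.053,.084)"
```

```text
t 18.62 pos [0.5345 0.047  0.0939] rot [-1.7978e+02  1.7000e-01  8.6000e+00] F [ 0.32  0.46 -7.73] d [0.0009 0.0057 0.0099] w [-0.0038  0.003   0.0035]
bin frame [-0.0009 -0.0474  0.0939]
```

Emit:
{"fn": "carry_out", "kwargs": {
  "plan": [
    [0.001,0.005,0.004,-0.004,0.002,0.003,1],
    [0,0,0.003,0,0,0,1],
    [0,0,0.0012,0,0,0,1],
    [0,0,0.0012,0,0,0,1],
    [0,0,0.0012,0,0,0,1]
  ]
}}

```text
t: 19.25
position: [0.536, 0.044, 0.0823]
tcp_rot: [-180.0, 0.1, 8.6]
force: [0.4, 0.2, -7.4]
grip_width: 0.0169
```

Emit:
{"fn": "carry_out", "kwargs": {
  "plan": [
    [0,0,0.0012,0,0,0,1],
    [-0.0005,0,0.0012,0,0,0,1],
    [-0.0005,0,0.0012,0,0,0,1]
  ]
}}

```text
t: 19.62
position: [0.5351, 0.0438, 0.0786]
tcp_rot: [-180.0, 0.0, 8.6]
force: [0.1, 0.0, -8.1]
grip_width: 0.0169
```

```bash
python3 -c "
from h import *
at(-.053,.076)"
```

```text
t 19.62 pos [0.5351 0.0438 0.0786] rot [-1.7996e+02  5.0000e-02  8.5700e+00] F [ 0.11  0.02 -8.05] d [0.0008 0.0024 0.0026] w [-0.0007  0.0008  0.003 ]
bin frame [-0.0008 -0.0506  0.0786]
```

Emit:
{"fn": "carry_out", "kwargs": {
  "plan": [
    [0,0,0.0012,0,0,0.003,1],
    [0,0,0.0012,0,0,0,1],
    [-0.0005,0,0.0012,0,0,0,1]
  ]
}}

```text
t: 20.0
position: [0.5368, 0.0437, 0.0766]
tcp_rot: [180.0, -0.2, 8.4]
force: [0.6, -0.9, -1.7]
grip_width: 0.0164
```

Emit:
{"fn": "carry_out", "kwargs": {
  "plan": [
    [-0.0005,0,0.0016,0,-0.001,0,1],
    [-0.0005,0,0.0016,0,-0.001,0,1]
  ]
}}

```text
t: 20.25
position: [0.5372, 0.0436, 0.0762]
tcp_rot: [179.9, -0.2, 8.3]
force: [-3.3, -1.3, 9.0]
grip_width: 0.0167
```

Emit:
{"fn": "carry_out", "kwargs": {
  "plan": [
    [-0.0007,0,0.002,0,-0.002,0,1],
    [-0.0007,0,0.002,0,-0.002,0,1]
  ]
}}

```text
t: 20.5
position: [0.5373, 0.0436, 0.0763]
tcp_rot: [179.8, -0.1, 8.3]
force: [-3.6, -1.2, 10.3]
grip_width: 0.0166
```

Emit:
{"fn": "carry_out", "kwargs": {
  "plan": [
    [-0.0007,0,0.0022,0,-0.002,0,1],
    [-0.0007,0,0.0022,0,-0.002,0,1]
  ]
}}

```text
t: 20.75
position: [0.5372, 0.0436, 0.0762]
tcp_rot: [179.6, 0.0, 8.3]
force: [-4.5, -1.4, 11.2]
grip_width: 0.017
```

```bash
python3 -c "
from h import *
at(-.053,.076)"
```

```text
t 20.75 pos [0.5372 0.0436 0.0762] rot [1.7963e+02 5.0000e-02 8.3300e+00] F [-4.51 -1.36 11.16] d [-0.0013  0.0018  0.0003] w [ 0.0064  0.0008 -0.0013]
bin frame [ 0.0013 -0.0512  0.0762]
```

Emit:
{"fn": "carry_out", "kwargs": {
  "plan": [
    [-0.0007,0,0.0028,0.003,-0.002,0,1],
    [-0.0007,0,0.0028,0.003,-0.002,0,1]
  ]
}}

```text
t: 21.0
position: [0.5372, 0.0435, 0.0761]
tcp_rot: [179.8, 0.2, 8.3]
force: [-6.5, -1.9, 16.4]
grip_width: 0.0168
```

Emit:
{"fn": "carry_out", "kwargs": {
  "plan": [
    [0,0,-0.003,0,0,0,1],
    [0,0,-0.005,0.003,0,0,1],
    [-0.001,0.01,0,0,0,0,1],
    [-0.001,0.007,0,0,0,0,1],
    [0,0,0,0,0,0,1],
    [0,0,0,0,0,0,1]
  ]
}}

```text
t: 21.75
position: [0.535, 0.0242, 0.0815]
tcp_rot: [-180.0, 0.5, 8.3]
force: [0.1, 0.6, -6.8]
grip_width: 0.0166
```

```bash
python3 -c "
from h import *
at(-.0715,.076)"
```

```text
t 21.75 pos [0.535  0.0242 0.0815] rot [-179.97    0.51    8.27] F [ 0.09  0.61 -6.81] d [0.0038 0.0015 0.0055] w [-0.0005  0.009  -0.0024]
bin frame [-0.0038 -0.07    0.0815]
```

Emit:
{"fn": "carry_out", "kwargs": {
  "plan": [
    [0.003,0.001,0.002,0,0.008,-0.002,1],
    [0,0,0.0015,0,0,0,1],
    [0,0,0.0012,0,0,0,1],
    [0,0,0.0012,0,0,0,1],
    [0,0,0.0012,0,0,0,1]
  ]
}}

```text
t: 22.38
position: [0.5397, 0.0242, 0.0758]
tcp_rot: [180.0, -0.1, 8.4]
force: [-4.6, -1.1, 6.2]
grip_width: 0.0169
```

Emit:
{"fn": "carry_out", "kwargs": {
  "plan": [
    [-0.0005,0,0.0016,0,-0.001,0,1],
    [-0.0005,0,0.0018,0,-0.001,0,1]
  ]
}}

```text
t: 22.62
position: [0.5397, 0.0241, 0.0757]
tcp_rot: [179.9, -0.1, 8.4]
force: [-4.3, 0.2, 8.3]
grip_width: 0.0168
```

Emit:
{"fn": "carry_out", "kwargs": {
  "plan": [
    [-0.0005,0,0.0022,0,-0.002,0,1],
    [-0.0005,0,0.0022,0,-0.002,0,1]
  ]
}}

```text
t: 22.88
position: [0.5396, 0.024, 0.0757]
tcp_rot: [179.7, 0.1, 8.4]
force: [-5.9, -0.4, 12.5]
grip_width: 0.0167
```

```bash
python3 -c "
from h import *
at(-.0715,.076)"
```

```text
t 22.88 pos [0.5396 0.024  0.0757] rot [1.7971e+02 1.3000e-01 8.4100e+00] F [-5.94 -0.39 12.55] d [-0.0008  0.0006 -0.0003] w [0.005  0.0023 0.0001]
bin frame [ 0.0008 -0.0709  0.0757]
```

b1 pressed alone bottoms at 75.7 mm. Now the middle, at y=0, to check b2–b4.

Emit:
{"fn": "carry_out", "kwargs": {
  "plan": [
    [0,0,-0.003,0,0,0,1],
    [0,0,-0.006,0.004,0,0,1],
    [0,-0.025,0,0,0,0,1],
    [0,-0.025,0,0,0,0,1],
    [0,-0.012,0,0,0,0,1],
    [0,0,0,0,0,0,1],
    [0,0,0,0,0,0,1]
  ]
}}

```text
t: 23.75
position: [0.5294, 0.0844, 0.0829]
tcp_rot: [180.0, 0.3, 8.3]
force: [0.1, 0.5, -7.8]
grip_width: 0.0168
```

```bash
python3 -c "
from h import *
at(0,.076)"
```

```text
t 23.75 pos [0.5294 0.0844 0.0829] rot [179.97   0.27   8.27] F [ 0.07  0.48 -7.76] d [ 0.0005 -0.0096  0.0068] w [ 0.0005  0.0047 -0.0023]
bin frame [-0.0005 -0.0096  0.0829]
```

Emit:
{"fn": "carry_out", "kwargs": {
  "plan": [
    [0,-0.009,0.001,0,0.004,-0.002,1],
    [0,0,0.002,0,0,0,1],
    [0,0,0.0012,0,0,0,1],
    [0,0,0.0012,0,0,0,1],
    [0,0,0.0012,0,0,0,1],
    [0,0,0.0012,0,0,0,1]
  ]
}}

```text
t: 24.5
position: [0.5303, 0.0923, 0.0762]
tcp_rot: [179.9, -0.2, 8.2]
force: [-3.4, 0.9, 3.2]
grip_width: 0.017
```

Emit:
{"fn": "carry_out", "kwargs": {
  "plan": [
    [-0.0005,0,0.0016,0,-0.001,0,1],
    [-0.0005,0,0.0018,0,-0.001,0,1]
  ]
}}

```text
t: 24.75
position: [0.5303, 0.0923, 0.0761]
tcp_rot: [179.8, -0.1, 8.2]
force: [-4.2, -0.9, 10.5]
grip_width: 0.0164
```

Emit:
{"fn": "carry_out", "kwargs": {
  "plan": [
    [-0.0007,0,0.0024,0,-0.002,0,1],
    [-0.0007,0,0.0024,0,-0.002,0,1]
  ]
}}

```text
t: 25.0
position: [0.5303, 0.0924, 0.0761]
tcp_rot: [179.7, 0.0, 8.2]
force: [-5.9, -0.7, 12.6]
grip_width: 0.0169
```

```bash
python3 -c "
from h import *
at(0,.076)"
```

```text
t 25.0 pos [0.5303 0.0924 0.0761] rot [179.65   0.     8.2 ] F [-5.88 -0.73 12.57] d [-0.0016 -0.0019  0.0001] w [ 0.0061  0.     -0.0035]
bin frame [ 0.0015 -0.0019  0.0761]
```

Emit:
{"fn": "carry_out", "kwargs": {
  "plan": [
    [-0.0007,0,0.0027,0.003,-0.002,0,1],
    [-0.0007,0,0.0027,0.003,-0.002,0,1]
  ]
}}

```text
t: 25.25
position: [0.5303, 0.0924, 0.0761]
tcp_rot: [179.8, 0.1, 8.2]
force: [-5.9, -1.3, 14.7]
grip_width: 0.0168
```

Emit:
{"fn": "carry_out", "kwargs": {
  "plan": [
    [-0.0007,0,0.0029,0.003,-0.002,0,1],
    [-0.0007,0,0.0029,0.003,-0.002,0,1]
  ]
}}

```text
t: 25.5
position: [0.5303, 0.0924, 0.0761]
tcp_rot: [179.9, 0.3, 8.2]
force: [-6.5, -1.6, 16.3]
grip_width: 0.0165
```

Emit:
{"fn": "carry_out", "kwargs": {
  "plan": [
    [0,0,-0.003,0,0,0,1],
    [0,0,-0.006,0.003,0,0,1],
    [0,-0.013,0,0,0,0,1],
    [0,-0.012,0,0,0,0,1],
    [0,0,0,0,0,0,1],
    [0,0,0,0,0,0,1]
  ]
}}

```text
t: 26.25
position: [0.5244, 0.119, 0.0831]
tcp_rot: [-179.9, 0.5, 8.3]
force: [0.9, -0.1, -7.9]
grip_width: 0.0165
```

```bash
python3 -c "
from h import *
at(.026,.076)"
```

```text
t 26.25 pos [0.5244 0.119  0.0831] rot [-179.85    0.47    8.27] F [ 0.9  -0.08 -7.9 ] d [ 0.0004 -0.0007  0.0071] w [-0.0026  0.0082 -0.0022]
bin frame [-0.0004  0.0253  0.0831]
```

Now at y=+25 mm, over b4 with part of b3 and b5.

Emit:
{"fn": "carry_out", "kwargs": {
  "plan": [
    [0,0,0.002,-0.002,0.008,-0.002,1],
    [0,0,0.002,0,0,0,1],
    [0,0,0.0012,0,0,0,1],
    [0,0,0.0012,0,0,0,1],
    [0,0,0.0012,0,0,0,1],
    [0,0,0.0012,0,0,0,1]
  ]
}}

```text
t: 27.0
position: [0.5264, 0.118, 0.0761]
tcp_rot: [179.9, -0.2, 8.3]
force: [-5.3, -2.7, 7.6]
grip_width: 0.0169
```

Emit:
{"fn": "carry_out", "kwargs": {
  "plan": [
    [-0.0005,0,0.0016,0,-0.001,0,1],
    [-0.0005,0,0.0018,0,-0.001,0,1]
  ]
}}

```text
t: 27.25
position: [0.5264, 0.1179, 0.076]
tcp_rot: [179.8, -0.1, 8.3]
force: [-4.6, -2.8, 10.2]
grip_width: 0.0167
```

Emit:
{"fn": "carry_out", "kwargs": {
  "plan": [
    [-0.0007,0,0.0026,0.002,-0.002,0,1],
    [-0.0007,0,0.0026,0.002,-0.002,0,1]
  ]
}}

```text
t: 27.5
position: [0.5264, 0.1179, 0.076]
tcp_rot: [179.9, -0.0, 8.2]
force: [-6.2, -2.2, 14.7]
grip_width: 0.0167
```

```bash
python3 -c "
from h import *
at(.026,.076)"
```

```text
t 27.5 pos [0.5264 0.1179 0.076 ] rot [ 1.7989e+02 -1.0000e-02  8.2400e+00] F [-6.15 -2.23 14.69] d [-0.0014 -0.0021 -0.    ] w [ 0.002  -0.0001 -0.0028]
bin frame [0.0014 0.0239 0.076 ]
```

Emit:
{"fn": "carry_out", "kwargs": {
  "plan": [
    [0,0,-0.004,0,0,0,1],
    [0,0,-0.03,0,0,0,1],
    [-0.005,0.03,-0.03,0,0,0,1],
    [-0.01,0.05,0,0,0,0,1],
    [-0.01,0.05,0,0,0,0,1],
    [-0.01,0.05,0,0,0,0,1],
    [-0.01,0.05,0,0,0,0,1],
    [-0.005,0.03,0,0,0,0,1]
  ]
}}

```text
t: 28.5
position: [0.5117, -0.1491, 0.1363]
tcp_rot: [-179.9, 0.2, 8.9]
force: [0.7, 0.0, -7.7]
grip_width: 0.0168
```

Emit:
{"fn": "carry_out", "kwargs": {
  "plan": [
    [0,0.01,0,0,0,0,1],
    [0,0,0,0,0,0,1],
    [0,0,0,0,0,0,1]
  ]
}}

```text
t: 28.88
position: [0.5117, -0.1594, 0.134]
tcp_rot: [-179.7, 0.4, 8.8]
force: [0.2, 1.0, -7.4]
grip_width: 0.0166
```

```bash
python3 - <<'E'
from h import *
delta([.5077,-.1891,.043],8.4)
b=cam("side");a=cam("scene")
p=cv2.resize(b["pixels"][228:312,212:272],None,fx=7,fy=7,interpolation=2)
q=cv2.resize(a["pixels"][205:260,188:256],None,fx=5.5,fy=5.5,interpolation=2)
o=np.zeros((590,800,3),np.uint8);o[:588,:420]=p[:588];o[:q.shape[0],424:424+q.shape[1]]=q[:,:376];cv2.imwrite("pics/s3.png",o[:,:,::-1])
E
```

```text
t 28.88 pos [ 0.5117 -0.1594  0.134 ] rot [-179.72    0.38    8.76] F [ 0.19  1.05 -7.36] d [-0.0079  0.0292  0.0909] w [-0.0049  0.0067  0.0062]
```

View pics/s3.png

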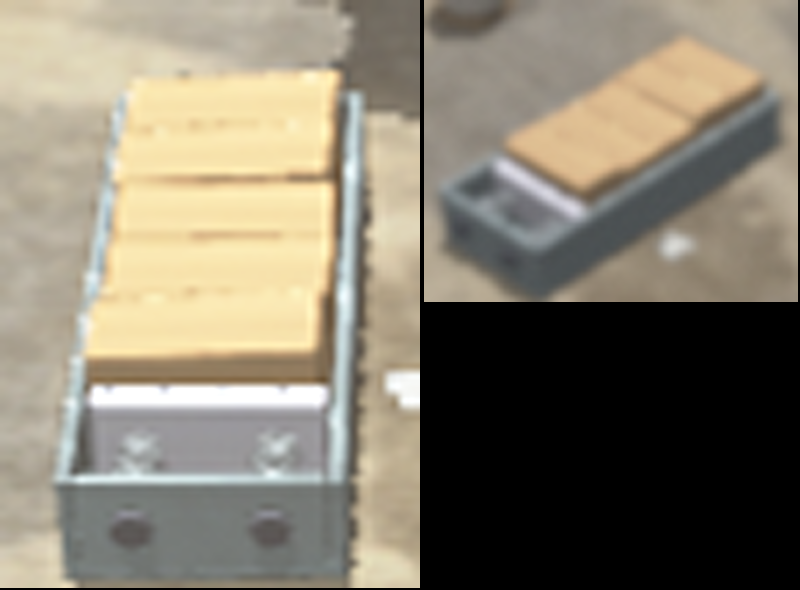

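The side view now shows b1/b2 and b5 sloping slightly: the right (−x) side is about 2 mm high, with b5's front edge going from (88,358) to (322,350). The weight must have tilted about the jaw axis. I'll set it on the board and re-grasp with the jaws along bin x, then press again nearer −x.

Emit:
{"fn": "carry_out", "kwargs": {
  "plan": [
    [-0.004,0.015,0.03,-0.005,0.006,0.006,1],
    [-0.004,0.012,0.03,0,0,0,1],
    [0,0,0.014,0,0,0,1],
    [0,0,0,0,0,0,1],
    [0,0,0,0,0,0,1]
  ]
}}

```text
t: 29.6
position: [0.5116, -0.1818, 0.0612]
tcp_rot: [179.9, -0.3, 9.0]
force: [0.4, -0.1, -7.6]
grip_width: 0.0165
```

```bash
python3 - <<'E'
from h import *
delta([.5077,-.1891,.043],8.4); print(get_state()["joints"].round(1))
E
```

```text
t 29.6 pos [ 0.5116 -0.1818  0.0612] rot [179.9   -0.28   8.96] F [ 0.36 -0.11 -7.65] d [-0.0051  0.0066  0.0182] w [ 0.0017 -0.0049  0.0098]
[ 49.8  17.  -37.4 108.   12.   58.6 -73.7]
```

Emit:
{"fn": "carry_out", "kwargs": {
  "plan": [
    [-0.005,0.006,0.006,0.002,-0.005,0.01,1],
    [0,0,0.006,0,0,0,1],
    [0,0,0.002,0,0,0,1],
    [0,0,0.0015,0,0,0,1]
  ]
}}

```text
t: 30.1
position: [0.5092, -0.1891, 0.047]
tcp_rot: [179.9, -0.2, 8.4]
force: [0.2, -0.3, -7.5]
grip_width: 0.0166
```

```bash
python3 - <<'E'
from h import *
delta([.5077,-.1891,.043],8.4)
c=cam("wrist");save(c,"w3")
E
```

```text
t 30.1 pos [ 0.5092 -0.1891  0.047 ] rot [ 1.7989e+02 -1.6000e-01  8.3800e+00] F [ 0.21 -0.31 -7.53] d [-0.0015 -0.0002  0.004 ] w [ 0.0019 -0.0029 -0.0003]
```

Emit:
{"fn": "carry_out", "kwargs": {
  "plan": [
    [-0.001,0,0.0012,0,0,0,1],
    [0,0,0.0012,0,0,0,1],
    [0,0,0.0012,0,0,0,1]
  ]
}}

```text
t: 30.52
position: [0.5083, -0.189, 0.0432]
tcp_rot: [179.9, -0.2, 8.4]
force: [-0.2, -0.8, -7.3]
grip_width: 0.0168
```

Emit:
{"fn": "carry_out", "kwargs": {
  "plan": [
    [0,0,0.0012,0,0,0,1],
    [0,0,0.001,0,0,0,1]
  ]
}}

```text
t: 30.78
position: [0.5081, -0.1892, 0.0416]
tcp_rot: [179.9, -0.1, 8.4]
force: [-4.2, 1.7, 4.7]
grip_width: 0.0166
```

Emit:
{"fn": "carry_out", "kwargs": {
  "plan": [
    [0,0,0,0,0,0,0.2],
    [0,0,0,0,0,0,0.0],
    [0,0,0,0,0,0,0.0],
    [0,0,0,0,0,0,0.0],
    [0,0,-0.004,0,0,0,0.0],
    [0,0,-0.002,0,0,0.05,0.0]
  ]
}}

```text
t: 31.52
position: [0.5125, -0.1901, 0.0514]
tcp_rot: [179.7, -0.6, 5.5]
force: [-0.4, 0.1, -0.7]
grip_width: 0.0434
```

Emit:
{"fn": "carry_out", "kwargs": {
  "plan": [
    [0,0,0,0,0,0.16,0.0],
    [0,0,0,0,0,0.16,0.0],
    [0,0,0,0,0,0.16,0.0],
    [0,0,0,0,0,0.16,0.0]
  ]
}}

```text
t: 32.02
position: [0.5135, -0.1903, 0.0529]
tcp_rot: [-179.8, -0.8, -32.4]
force: [0.5, 0.3, -0.8]
grip_width: 0.0435
```

```bash
python3 - <<'E'
from h import *
delta([.5081,-.1892,.048],-81.6);print(get_state()["grip_width"],get_state()["joints"].round(1))
E
```

```text
t 32.02 pos [ 0.5135 -0.1903  0.0529] rot [-179.85   -0.81  -32.39] F [ 0.55  0.31 -0.76] d [-0.0052  0.002   0.0048] w [-0.0086 -0.0121  0.8589]
0.04345492183390543 [  44.5   16.6  -30.5  108.4   10.1   56.8 -112.8]
```

Emit:
{"fn": "carry_out", "kwargs": {
  "plan": [
    [-0.005,0.002,0,0,0,0,0.0],
    [0,0,0,0,0,-0.18,0.0],
    [0,0,0,0,0,-0.18,0.0],
    [0,0,0,0,0,-0.18,0.0],
    [0,0,0,0,0,-0.18,0.0],
    [0,0,0,0,0,-0.18,0.0],
    [0,0,0,0,0,-0.18,0.0]
  ]
}}

```text
t: 32.9
position: [0.5063, -0.1888, 0.054]
tcp_rot: [179.3, -0.4, 32.3]
force: [-0.0, 0.6, -0.5]
grip_width: 0.0437
```

```bash
python3 - <<'E'
from h import *
delta([.5081,-.1892,.048],98.4);print(get_state()["joints"].round(1))
E
```

```text
t 32.9 pos [ 0.5063 -0.1888  0.054 ] rot [179.28  -0.43  32.29] F [-0.03  0.57 -0.48] d [0.0012 0.0012 0.006 ] w [ 1.5600e-02  6.0000e-04 -1.1539e+00]
[ 53.3  17.5 -40.4 109.1  13.6  57.3 -50.8]
```

Emit:
{"fn": "carry_out", "kwargs": {
  "plan": [
    [0.001,0.001,0,0.008,0,-0.18,0.0],
    [0,0,0,0,0,-0.18,0.0],
    [0,0,0,0,0,-0.18,0.0],
    [0,0,0,0,0,-0.18,0.0],
    [0,0,0,0,0,-0.18,0.0],
    [0,0,0,0,0,-0.18,0.0],
    [0,0,0,0,0,0,0.0]
  ]
}}

```text
t: 33.78
position: [0.5054, -0.1893, 0.0549]
tcp_rot: [179.6, 0.1, 96.8]
force: [0.1, -0.1, 0.6]
grip_width: 0.0433
```

```bash
python3 - <<'E'
from h import *
delta([.5081,-.1892,.042],98.4);print(get_state()["joints"].round(1))
E
```

```text
t 33.77 pos [ 0.5054 -0.1893  0.0549] rot [1.7959e+02 1.4000e-01 9.6770e+01] F [ 0.15 -0.1   0.6 ] d [-0.0002  0.0026  0.0129] w [ 0.0071  0.0025 -0.0284]
[ 62.6  20.9 -51.7 108.5  19.1  59.1   9.7]
```

Emit:
{"fn": "carry_out", "kwargs": {
  "plan": [
    [0,0.0025,0.006,0.006,0.002,-0.028,0.0],
    [0,0,0.005,0,0,0,0.0],
    [0,0,0,0,0,0,0.0]
  ]
}}

```text
t: 34.15
position: [0.5077, -0.1891, 0.043]
tcp_rot: [180.0, 0.0, 98.3]
force: [0.4, -0.3, -0.1]
grip_width: 0.0436
```

```bash
python3 - <<'E'
from h import *
delta([.5081,-.1892,.041],98.4)
E
```

```text
t 34.15 pos [ 0.5077 -0.1891  0.043 ] rot [1.7999e+02 4.0000e-02 9.8290e+01] F [ 0.4  -0.27 -0.06] d [-0.0002  0.0004  0.002 ] w [ 0.0002  0.0006 -0.0019]
```

Emit:
{"fn": "carry_out", "kwargs": {
  "plan": [
    [0,0,0.0012,0,0,0,0.3],
    [0,0,0,0,0,0,1],
    [0,0,0,0,0,0,1],
    [0,0,0,0,0,0,1],
    [0,0,0,0,0,0,1],
    [0,0,0,0,0,0,1],
    [0,0,-0.004,0,0,0,1],
    [0,0,-0.03,0,0,0,1]
  ],
  "force": 60
}}

```text
t: 35.15
position: [0.503, -0.1877, 0.0721]
tcp_rot: [-179.5, -0.3, 98.3]
force: [0.5, 0.2, -6.6]
grip_width: 0.0165
```

Emit:
{"fn": "carry_out", "kwargs": {
  "plan": [
    [0.02,0.003,-0.05,0,0,0,1],
    [0.05,0.009,0,0,0,0,1],
    [0.05,0.009,0,0,0,0,1],
    [0.05,0.009,0,0,0,0,1],
    [0.05,0.009,0,0,0,0,1],
    [0.05,0.008,0,0,0,0,1],
    [0.03,0.004,0,0,0,0,1],
    [0,0,0,0,0,0,1]
  ]
}}

```text
t: 36.15
position: [0.5074, 0.1245, 0.1206]
tcp_rot: [-179.3, -0.4, 98.1]
force: [0.5, -0.6, -7.6]
grip_width: 0.0164
```

```bash
python3 - <<'E'
from h import *
at(.05,.09,-.008,98.4)
E
```

```text
t 36.15 pos [0.5074 0.1245 0.1206] rot [-179.34   -0.4    98.14] F [ 0.49 -0.56 -7.62] d [0.0165 0.0087 0.0306] w [-0.0115 -0.007  -0.0045]
bin frame [-0.0164  0.0333  0.1206]
```

Emit:
{"fn": "carry_out", "kwargs": {
  "plan": [
    [0.01,0.006,0.014,-0.01,-0.006,-0.004,1],
    [0.006,0.002,0.013,0,0,0,1],
    [0,0,0.006,0,0,0,1],
    [0,0,0,0,0,0,1]
  ]
}}

```text
t: 36.65
position: [0.5113, 0.1381, 0.0839]
tcp_rot: [-179.6, 0.1, 98.3]
force: [0.0, 0.4, -8.0]
grip_width: 0.0166
```

```bash
python3 - <<'E'
from h import *
at(.05,.076,-.008,98.4)
E
```

```text
t 36.65 pos [0.5113 0.1381 0.0839] rot [-1.7962e+02  1.0000e-01  9.8250e+01] F [ 0.02  0.39 -8.01] d [0.0038 0.0026 0.0078] w [-0.0066  0.0017 -0.0026]
bin frame [-0.0106  0.0462  0.0839]
```

Emit:
{"fn": "carry_out", "kwargs": {
  "plan": [
    [0.004,0.001,0.002,-0.006,0.001,-0.002,1],
    [0,0,0.0015,0,0,0,1],
    [0,0,0.0012,0,0,0,1],
    [0,0,0.0012,0,0,0,1],
    [0,0,0.0012,0,0,0,1]
  ]
}}

```text
t: 37.28
position: [0.5131, 0.1412, 0.0777]
tcp_rot: [179.9, 0.1, 98.2]
force: [-1.2, -0.7, -2.7]
grip_width: 0.0168
```

Emit:
{"fn": "carry_out", "kwargs": {
  "plan": [
    [0,0,0.0012,0,0,0,1],
    [0,-0.0005,0.0016,0,0,0,1]
  ]
}}

```text
t: 37.52
position: [0.5133, 0.1414, 0.0764]
tcp_rot: [179.8, 0.1, 98.2]
force: [-1.2, -0.0, 1.0]
grip_width: 0.0169
```

```bash
python3 - <<'E'
from h import *
at(.05,.076,-.008,98.4)
E
```

```text
t 37.52 pos [0.5133 0.1414 0.0764] rot [1.7982e+02 1.3000e-01 9.8220e+01] F [-1.19 -0.    0.97] d [0.0009 0.0001 0.0004] w [ 0.0031  0.0023 -0.0031]
bin frame [-0.0081  0.0491  0.0764]
```

Emit:
{"fn": "carry_out", "kwargs": {
  "plan": [
    [0,-0.0005,0.002,0.004,0.001,-0.002,1],
    [0,-0.0005,0.002,0.001,0,0,1]
  ]
}}

```text
t: 37.78
position: [0.5126, 0.1412, 0.0747]
tcp_rot: [-179.9, 0.2, 98.3]
force: [-8.0, -3.3, 18.4]
grip_width: 0.0167
```

Emit:
{"fn": "carry_out", "kwargs": {
  "plan": [
    [0,-0.0005,0.0022,0.002,0,0,1],
    [0,-0.0005,0.0022,0.001,0,0,1]
  ]
}}

```text
t: 38.02
position: [0.5126, 0.1411, 0.0747]
tcp_rot: [-179.7, 0.4, 98.3]
force: [-6.2, -3.4, 15.9]
grip_width: 0.0164
```

Emit:
{"fn": "carry_out", "kwargs": {
  "plan": [
    [0,-0.0005,0.0024,0.002,0,0,1],
    [0,-0.0005,0.0024,0.001,0,0,1]
  ]
}}

```text
t: 38.28
position: [0.5126, 0.1411, 0.0747]
tcp_rot: [-179.6, 0.6, 98.3]
force: [-8.2, -3.0, 17.3]
grip_width: 0.0164
```

```bash
python3 - <<'E'
from h import *
at(.05,.076,-.008,98.4)
E
```

```text
t 38.27 pos [0.5126 0.1411 0.0747] rot [-179.55    0.61   98.32] F [-8.24 -2.96 17.34] d [ 0.001   0.0009 -0.0013] w [-0.0078  0.0106 -0.0015]
bin frame [-0.0089  0.0489  0.0747]
```

Emit:
{"fn": "carry_out", "kwargs": {
  "plan": [
    [0,0,-0.003,-0.004,0.005,0,1],
    [0,0,-0.003,-0.003,0.005,-0.001,1],
    [-0.017,0,0,0,0,0,1],
    [-0.016,0,0,0,0,0,1],
    [0,0,0,0,0,0,1]
  ]
}}

```text
t: 38.9
position: [0.5168, 0.1043, 0.0782]
tcp_rot: [-179.8, 0.0, 98.3]
force: [-0.3, 0.2, -7.1]
grip_width: 0.0167
```

```bash
python3 - <<'E'
from h import *
at(.013,.076,-.008,98.4)
E
```

```text
t 38.9 pos [0.5168 0.1043 0.0782] rot [-1.7985e+02  1.0000e-02  9.8310e+01] F [-0.34  0.25 -7.09] d [0.0011 0.0021 0.0022] w [-0.0026  0.0002 -0.0017]
bin frame [-0.01    0.0119  0.0782]
```

Emit:
{"fn": "carry_out", "kwargs": {
  "plan": [
    [0.001,0.001,0.001,-0.002,0,-0.001,1],
    [0,0,0.0012,0,0,0,1],
    [0,-0.0003,0.0014,0,0,0,1],
    [0,-0.0005,0.0016,0,0,0,1]
  ]
}}

```text
t: 39.4
position: [0.5177, 0.1068, 0.0761]
tcp_rot: [180.0, 0.1, 98.4]
force: [-4.1, -2.5, 9.9]
grip_width: 0.0166
```

Emit:
{"fn": "carry_out", "kwargs": {
  "plan": [
    [0,-0.0005,0.002,0.001,0,0,1],
    [0,-0.0005,0.0022,0.001,0,0,1]
  ]
}}

```text
t: 39.65
position: [0.5179, 0.1065, 0.076]
tcp_rot: [-180.0, 0.3, 98.4]
force: [-6.5, -2.4, 13.9]
grip_width: 0.0165
```

Emit:
{"fn": "carry_out", "kwargs": {
  "plan": [
    [0,-0.0005,0.0024,0.001,0,0,1],
    [0,-0.0005,0.0024,0.001,0,0,1]
  ]
}}

```text
t: 39.9
position: [0.518, 0.1064, 0.076]
tcp_rot: [-179.9, 0.6, 98.5]
force: [-6.7, -3.5, 15.2]
grip_width: 0.0166
```

```bash
python3 - <<'E'
from h import *
at(.013,.076,-.008,98.4)
E
```

```text
t 39.9 pos [0.518  0.1064 0.076 ] rot [-179.87    0.62   98.48] F [-6.72 -3.51 15.2 ] d [-0.0008  0.0006  0.    ] w [-0.0023  0.0108  0.0014]
bin frame [-0.0086  0.0138  0.076 ]
```

Emit:
{"fn": "carry_out", "kwargs": {
  "plan": [
    [0,0,-0.003,-0.001,0.005,0,1],
    [0,0,-0.003,-0.001,0.005,0.001,1],
    [0.014,0,0,0,0,0,1],
    [0.013,0,0,0,0,0,1],
    [0,0,0,0,0,0,1]
  ]
}}

```text
t: 40.52
position: [0.513, 0.1366, 0.0809]
tcp_rot: [180.0, -0.1, 98.6]
force: [-0.7, -0.6, -8.0]
grip_width: 0.0167
```

```bash
python3 - <<'E'
from h import *
at(.044,.076,-.008,98.4)
E
```

```text
t 40.52 pos [0.513  0.1366 0.0809] rot [ 1.7999e+02 -9.0000e-02  9.8570e+01] F [-0.67 -0.62 -7.99] d [-0.0004  0.0011  0.0049] w [ 0.0002 -0.0015  0.0029]
bin frame [-0.0091  0.0444  0.0809]
```

Emit:
{"fn": "carry_out", "kwargs": {
  "plan": [
    [0,0.001,0.002,0,-0.001,0.003,1],
    [0,0,0.0015,0,0,0,1],
    [0,0,0.0012,0,0,0,1],
    [0,-0.0003,0.0014,0,0,0,1],
    [0,-0.0005,0.0016,0,0,0,1]
  ]
}}

```text
t: 41.15
position: [0.5144, 0.1363, 0.0748]
tcp_rot: [179.9, 0.1, 98.3]
force: [-4.8, -1.6, 11.2]
grip_width: 0.0168
```

Emit:
{"fn": "carry_out", "kwargs": {
  "plan": [
    [0,-0.0005,0.002,0.001,-0.001,0,1],
    [0,-0.0005,0.0022,0.001,-0.001,0,1]
  ]
}}

```text
t: 41.4
position: [0.5144, 0.1363, 0.0748]
tcp_rot: [-180.0, 0.3, 98.3]
force: [-6.2, -2.2, 12.3]
grip_width: 0.0165
```

Emit:
{"fn": "carry_out", "kwargs": {
  "plan": [
    [0,-0.0005,0.0024,0.001,-0.001,0,1],
    [0,-0.0005,0.0024,0.001,-0.001,0,1]
  ]
}}

```text
t: 41.65
position: [0.5144, 0.1362, 0.0748]
tcp_rot: [-179.9, 0.7, 98.3]
force: [-6.5, -2.1, 12.6]
grip_width: 0.0165
```

```bash
python3 - <<'E'
from h import *
at(.044,.076,-.008,98.4)
E
```

```text
t 41.65 pos [0.5144 0.1362 0.0748] rot [-179.92    0.66   98.26] F [-6.55 -2.12 12.62] d [ 0.0002 -0.0002 -0.0012] w [-0.0015  0.0115 -0.0025]
bin frame [-0.0078  0.0438  0.0748]
```

Emit:
{"fn": "carry_out", "kwargs": {
  "plan": [
    [0,0,-0.003,-0.001,0.005,0,1],
    [0,0,-0.003,0,0.005,-0.002,1],
    [-0.012,0,0,0,0,0,1],
    [-0.011,0,0,0,0,0,1],
    [0,0,0,0,0,0,1]
  ]
}}

```text
t: 42.28
position: [0.5176, 0.1099, 0.0797]
tcp_rot: [-179.9, 0.1, 98.3]
force: [0.0, 0.3, -7.2]
grip_width: 0.0165
```

```bash
python3 - <<'E'
from h import *
at(.019,.076,-.008,98.4)
E
```

```text
t 42.27 pos [0.5176 0.1099 0.0797] rot [-1.7991e+02  1.0000e-01  9.8280e+01] F [ 0.04  0.27 -7.15] d [0.0017 0.0004 0.0036] w [-0.0015  0.0018 -0.0022]
bin frame [-0.0084  0.0173  0.0797]
```

Emit:
{"fn": "carry_out", "kwargs": {
  "plan": [
    [0.002,0,0.0015,-0.001,0.001,-0.002,1],
    [0,0,0.0012,0,0,0,1],
    [0,-0.0003,0.0014,0,0,0,1],
    [0,-0.0005,0.0016,0,0,0,1]
  ]
}}

```text
t: 42.78
position: [0.517, 0.1127, 0.0748]
tcp_rot: [180.0, 0.0, 98.4]
force: [-4.1, -2.9, 10.7]
grip_width: 0.0167
```

Emit:
{"fn": "carry_out", "kwargs": {
  "plan": [
    [0,-0.0005,0.002,0.001,-0.001,0,1],
    [0,-0.0005,0.0022,0.001,-0.001,0,1]
  ]
}}

```text
t: 43.02
position: [0.517, 0.1126, 0.0747]
tcp_rot: [-179.9, 0.4, 98.4]
force: [-6.2, -2.4, 12.0]
grip_width: 0.0166
```

Emit:
{"fn": "carry_out", "kwargs": {
  "plan": [
    [0,-0.0005,0.0025,0.001,-0.001,0,1],
    [0,-0.0005,0.0025,0.001,-0.001,0,1]
  ]
}}

```text
t: 43.28
position: [0.517, 0.1125, 0.0748]
tcp_rot: [-179.8, 0.7, 98.4]
force: [-7.6, -3.0, 14.2]
grip_width: 0.0164
```

```bash
python3 - <<'E'
from h import *
at(.019,.076,-.008,98.4)
E
```

```text
t 43.27 pos [0.517  0.1125 0.0748] rot [-179.84    0.74   98.44] F [-7.62 -3.04 14.2 ] d [-0.001   0.0006 -0.0012] w [-0.0028  0.0129  0.0007]
bin frame [-0.0086  0.02    0.0748]
```

Emit:
{"fn": "carry_out", "kwargs": {
  "plan": [
    [0,0,-0.003,-0.001,0.006,0,1],
    [0,0,-0.005,-0.001,0.006,0,1],
    [-0.013,0,0,0,0,0,1],
    [-0.012,0,0,0,0,0,1],
    [0,0,0,0,0,0,1]
  ]
}}

```text
t: 43.9
position: [0.5206, 0.0854, 0.0822]
tcp_rot: [-179.9, 0.0, 98.4]
force: [0.2, 0.0, -7.5]
grip_width: 0.0166
```

```bash
python3 - <<'E'
from h import *
at(-.006,.076,-.008,98.4)
E
```

```text
t 43.9 pos [0.5206 0.0854 0.0822] rot [-1.7993e+02  2.0000e-02  9.8420e+01] F [ 0.16  0.01 -7.5 ] d [0.0014 0.0011 0.0062] w [-0.0012  0.0003  0.0004]
bin frame [-0.0091 -0.0074  0.0822]
```

Emit:
{"fn": "carry_out", "kwargs": {
  "plan": [
    [0.001,0.001,0.003,-0.001,0,0,1],
    [0,0,0.0015,0,0,0,1],
    [0,0,0.0012,0,0,0,1],
    [0,-0.0003,0.0014,0,0,0,1],
    [0,-0.0005,0.0018,0,0,0,1]
  ]
}}

```text
t: 44.52
position: [0.5219, 0.0876, 0.0756]
tcp_rot: [179.9, 0.1, 98.5]
force: [-3.5, -3.5, 8.9]
grip_width: 0.0166
```

Emit:
{"fn": "carry_out", "kwargs": {
  "plan": [
    [0,-0.0005,0.002,0.001,-0.001,0,1],
    [0,-0.0005,0.0022,0.001,-0.001,0,1]
  ]
}}

```text
t: 44.78
position: [0.522, 0.0866, 0.075]
tcp_rot: [-180.0, 0.4, 98.4]
force: [-6.8, -2.0, 19.0]
grip_width: 0.0164
```

Emit:
{"fn": "carry_out", "kwargs": {
  "plan": [
    [0,-0.0005,0.0024,0.001,-0.001,0,1],
    [0,-0.0005,0.0024,0.001,-0.001,0,1]
  ]
}}

```text
t: 45.02
position: [0.522, 0.0865, 0.075]
tcp_rot: [-179.9, 0.8, 98.4]
force: [-7.5, -2.4, 17.6]
grip_width: 0.0163
```

```bash
python3 - <<'E'
from h import *
at(-.006,.076,-.008,98.4)
E
```

```text
t 45.02 pos [0.522  0.0865 0.075 ] rot [-179.89    0.77   98.39] F [-7.52 -2.43 17.62] d [ 0.0004 -0.0005 -0.001 ] w [-0.0019  0.0135 -0.0003]
bin frame [-0.0075 -0.0064  0.075 ]
```

Emit:
{"fn": "carry_out", "kwargs": {
  "plan": [
    [0,0,-0.003,-0.001,0.006,0,1],
    [0,0,-0.006,-0.001,0.006,0,1],
    [-0.022,0,0,0,0,0,1],
    [-0.022,0,0,0,0,0,1],
    [0,0,0,0,0,0,1]
  ]
}}

```text
t: 45.65
position: [0.5271, 0.0421, 0.0819]
tcp_rot: [-179.9, -0.1, 98.5]
force: [0.5, -0.1, -7.6]
grip_width: 0.0165
```

```bash
python3 - <<'E'
from h import *
at(-.053,.076,-.008,98.4)
E
```

```text
t 45.65 pos [0.5271 0.0421 0.0819] rot [-1.7994e+02 -7.0000e-02  9.8470e+01] F [ 0.5  -0.1  -7.55] d [-0.0019  0.001   0.0059] w [-0.001  -0.0013  0.0012]
bin frame [-0.009  -0.0511  0.0819]
```

Emit:
{"fn": "carry_out", "kwargs": {
  "plan": [
    [-0.001,0.001,0.003,-0.001,-0.001,0.001,1],
    [0,0,0.0015,0,0,0,1],
    [0,0,0.0012,0,0,0,1],
    [0,-0.0003,0.0014,0,0,0,1],
    [0,-0.0005,0.0016,0,0,0,1]
  ]
}}

```text
t: 46.28
position: [0.5282, 0.043, 0.075]
tcp_rot: [179.9, 0.0, 98.6]
force: [-4.9, -1.9, 9.2]
grip_width: 0.0166
```

Emit:
{"fn": "carry_out", "kwargs": {
  "plan": [
    [0,-0.0005,0.002,0.001,-0.001,0,1],
    [0,-0.0005,0.0022,0.001,-0.001,0,1]
  ]
}}

```text
t: 46.52
position: [0.5282, 0.043, 0.075]
tcp_rot: [-180.0, 0.4, 98.6]
force: [-5.7, -3.0, 12.7]
grip_width: 0.0165
```

Emit:
{"fn": "carry_out", "kwargs": {
  "plan": [
    [0,-0.0005,0.0024,0.001,-0.002,0,1],
    [0,-0.0005,0.0024,0.001,-0.001,0,1]
  ]
}}

```text
t: 46.78
position: [0.5282, 0.0429, 0.0749]
tcp_rot: [-179.9, 0.8, 98.6]
force: [-6.2, -1.8, 14.0]
grip_width: 0.0168
```

```bash
python3 - <<'E'
from h import *
at(-.053,.076,-.008,98.4)
E
```

```text
t 46.77 pos [0.5282 0.0429 0.0749] rot [-179.85    0.76   98.58] F [-6.17 -1.81 14.  ] d [-0.0025 -0.0003 -0.001 ] w [-0.0026  0.0133  0.0031]
bin frame [-0.0077 -0.0505  0.0749]
```

Emit:
{"fn": "carry_out", "kwargs": {
  "plan": [
    [0,0,-0.003,-0.001,0.006,0.001,1],
    [0,0,-0.03,-0.001,0.006,0.001,1],
    [-0.03,-0.007,-0.02,0,0,0,1],
    [-0.05,-0.012,0,0,0,0,1],
    [-0.05,-0.012,0,0,0,0,1],
    [-0.05,-0.012,0,0,0,0,1],
    [-0.03,-0.008,0.01,0,0,0,1],
    [0,0,0,0,0,0,1]
  ]
}}

```text
t: 47.78
position: [0.5085, -0.1745, 0.1164]
tcp_rot: [179.9, -0.2, 98.9]
force: [-0.3, 1.0, -7.2]
grip_width: 0.0164
```

```bash
python3 - <<'E'
from h import *
delta([.5077,-.1891,.0425],98.4)
b=cam("side");a=cam("scene")
p=cv2.resize(b["pixels"][228:312,212:272],None,fx=7,fy=7,interpolation=2)
q=cv2.resize(a["pixels"][205:260,188:256],None,fx=5.5,fy=5.5,interpolation=2)
o=np.zeros((590,800,3),np.uint8);o[:588,:420]=p[:588];o[:q.shape[0],424:424+q.shape[1]]=q[:,:376];cv2.imwrite("pics/s4.png",o[:,:,::-1])
E
```

```text
t 47.77 pos [ 0.5085 -0.1745  0.1164] rot [179.86  -0.19  98.85] F [-0.28  1.02 -7.25] d [-0.0145 -0.0032  0.0739] w [ 0.0024 -0.0033  0.0079]
```

View pics/s4.png

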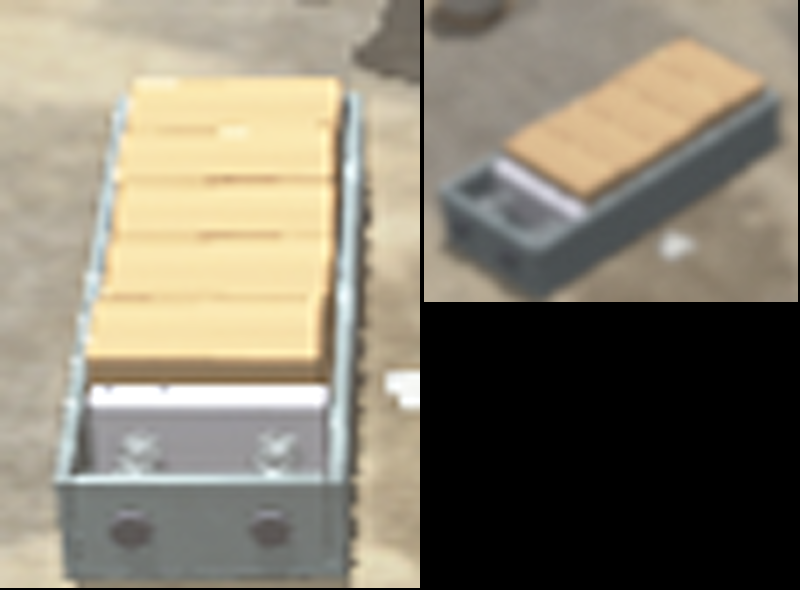

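The side view shows the row level: b5's front edge is at row ~359 on both sides, and the step lines are only hairlines. Now I'll put the weight on the board.

Emit:
{"fn": "carry_out", "kwargs": {
  "plan": [
    [-0.008,-0.002,0.03,0.002,-0.003,0.008,1],
    [-0.004,-0.001,0.022,0,0,0,1],
    [0,0,0.008,0,0,0,1],
    [0,0,0,0,0,0,1],
    [0,0,0,0,0,0,1]
  ]
}}

```text
t: 48.5
position: [0.5127, -0.1759, 0.0582]
tcp_rot: [179.5, -0.1, 99.2]
force: [0.1, -0.6, -7.5]
grip_width: 0.0162
```

```bash
python3 - <<'E'
from h import *
delta([.5077,-.1891,.0425],98.4)
b=cam("side")
for u in (100,210,315): print((yplane(b,(212+u/7-.4,228+358.5/7-.4),.065)*1000).round(1))
E
```

```text
t 48.5 pos [ 0.5127 -0.1759  0.0582] rot [ 1.7953e+02 -1.4000e-01  9.9210e+01] F [ 0.11 -0.57 -7.51] d [-0.0122 -0.0072  0.0157] w [ 0.0082 -0.0024  0.0141]
[28.9 65.  41. ]
[-0.2 65.  40.7]
[-27.9  65.   40.5]
```

Emit:
{"fn": "carry_out", "kwargs": {
  "plan": [
    [-0.012,-0.006,0.003,0.008,-0.002,0.014,1],
    [0,0,0.003,0,0,0,1],
    [0,0,0,0,0,0,1],
    [0,0,0,0,0,0,1]
  ]
}}

```text
t: 49.05
position: [0.5093, -0.1907, 0.0531]
tcp_rot: [179.9, 0.1, 98.3]
force: [-0.7, 0.4, -8.1]
grip_width: 0.0165
```

```bash
python3 - <<'E'
from h import *
delta([.5077,-.1891,.0425],98.4)
E
```

```text
t 49.05 pos [ 0.5093 -0.1907  0.0531] rot [1.7992e+02 1.0000e-01 9.8270e+01] F [-0.69  0.4  -8.07] d [ 0.0018 -0.0013  0.0106] w [ 0.0014  0.0017 -0.0022]
```

Emit:
{"fn": "carry_out", "kwargs": {
  "plan": [
    [0.0015,-0.001,0.004,0.001,0.001,-0.002,1],
    [0,0,0.003,0,0,0,1],
    [0,0,0.0015,0,0,0,1],
    [0,0,0.001,0,0,0,1],
    [0,0,0.001,0,0,0,1]
  ]
}}

```text
t: 49.68
position: [0.5081, -0.1887, 0.0419]
tcp_rot: [180.0, 0.0, 98.4]
force: [0.4, 0.6, -4.2]
grip_width: 0.017
```

Emit:
{"fn": "carry_out", "kwargs": {
  "plan": [
    [0,0,0.0008,0,0,0,1],
    [0,0,0.0008,0,0,0,1]
  ]
}}

```text
t: 49.92
position: [0.5082, -0.1886, 0.0417]
tcp_rot: [-180.0, 0.1, 98.4]
force: [-4.3, 1.2, 3.3]
grip_width: 0.0166
```

Standing on the board, so release and rise.

Emit:
{"fn": "carry_out", "kwargs": {
  "plan": [
    [0,0,0,0,0,0,0.3],
    [0,0,0,0,0,0,0.0],
    [0,0,0,0,0,0,-0.3],
    [0,0,0,0,0,0,-0.3],
    [0,0,0,0,0,0,-0.3],
    [0,0,-0.02,0,0,0,-0.3],
    [0,0,-0.04,0,0,0,-0.3],
    [0,0,-0.05,0,0,0,-0.3]
  ]
}}

```text
t: 50.92
position: [0.5092, -0.1882, 0.1558]
tcp_rot: [179.9, -0.0, 98.5]
force: [0.3, -1.1, 0.1]
grip_width: 0.0568
```

Emit:
{"fn": "carry_out", "kwargs": {
  "plan": [
    [0,0,-0.05,0,0,0,-0.3],
    [0,0,-0.02,0,0,0,-0.3],
    [0,0,0,0,0,0,-0.3],
    [0,0,0,0,0,0,-0.3]
  ]
}}

```text
t: 51.42
position: [0.5117, -0.1875, 0.2357]
tcp_rot: [179.4, 0.4, 98.6]
force: [-1.4, 0.1, -0.6]
grip_width: 0.0569
```

```bash
python3 - <<'E'
from h import *
c=cam("wrist");b=cam("side")
o=np.zeros((420,800,3),np.uint8);o[:,:560]=c["pixels"]
p=cv2.resize(b["pixels"][165:320,210:320],(240,338),interpolation=2);o[:338,560:]=p
cv2.imwrite("pics/end.png",o[:,:,::-1])
import pickle;pickle.dump(c,open("w4.pkl","wb"))
E
```

```text
(no output)
```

View pics/end.png

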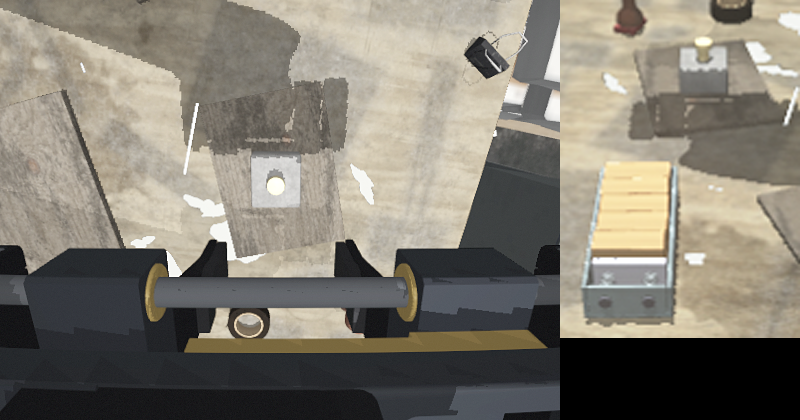

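The weight stands upright on the board, with its knob at (275,186). The board's lower corners are at (239,260) and (343,238), and the row is level in the side inset. One check of the centring, then I'll hand in.

```bash
python3 - <<'E'
from h import *
import pickle;c=pickle.load(open("w4.pkl","rb"))
k=onplane(c,[(275,186)],.062)[0];B=onplane(c,[(239,260),(343,238)],.009);m=B.mean(0)
u=(B[1]-B[0])/np.linalg.norm(B[1]-B[0])
d=k-m;print(k,np.linalg.norm(B[1]-B[0]),"along edge",d@u,"perp",np.linalg.norm((d-(d@u)*u)[:2]),"(ideal 0, .095)")
ticket.close_job()
E
```

```text
[ 0.50785525 -0.1887373   0.062     ] 0.13412125220555648 along edge 0.0022204401803274966 perp 0.09540414088022275 (ideal 0, .095)
the job is handed in; nothing more can be done
```

I tamped all five blocks down, stood the weight back on the middle of the mid-sized press board, and handed the job in at about 51.5 s.

- **Force:** the highest push on the blocks that I read was about 27 N, from the wrist force plus the weight's own load. I only saw the force at the end of each short move, so a brief peak in between could have gone unread.
- **First pass:** the final heights looked right, but the camera showed some blocks sloping across the row, about 2 mm high on one side. The weight had turned slightly between the jaws. I set it on the board, gripped it again a quarter turn round, and pressed each block once more nearer the high side.
- **Level check:** in the second pass every block stopped within 0.3 mm of the others, at the tool height expected for fully seated blocks (b2 was highest, by about 0.3 mm). In the side camera the tops look level. The end block by the springs measures about 41 mm against the 42 mm expected, which is within the calibration error.
- **Weight:** it stands upright, about 2 mm from the board's centre. I released it and raised the arm clear.
- **Bystanders:** I didn't go near the clip, spool or stamp.

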